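# Wind up the pickle press with its removable crank

### The arm

A 6-joint arm with a two-finger parallel gripper is mounted at the origin on the work surface. World frame = base frame: x ahead of the robot, y to its left, z up, the work surface at z = 0. Lengths are in m, angles in rad, forces in N, time in s.
With the tool pointing down it reaches from about 0.35 to 0.875 m from the base axis. Payload 4.2 kg.
Tool frame: the origin (TCP) lies on the centre line of the jaws, within the pads' length; the fingertips stand 11 mm ahead of it and the grasp point (between the pads) lies 8 mm behind it; z points along the fingers, y is the line along which they close (so a half turn about z gives the same grasp; the last joint's range is limited). The gripper opens to 85 mm and grips with 20 to 120 N. Pads are 22 mm wide; open, the fingers measure 114 mm over their backs; the gripper's body (76 mm by 85 mm) begins 54 mm behind the grasp point. The pads swing forward as they close: fully open they stand 13 mm farther back than shut.
Start: joints at [0.259, 0.385, 0.008, 0, -1.194, -0.259], TCP at [0.625, 0, 0.204] pointing down, gripper open.
Joint ranges: [-3.14, 3.14], [-1.21, 2.06], [-1.07, 1.41], [-3.16, 2.05], [-2.99, -0.16], [-3.1, 3.1]. Speed limits (rad/s): [2.79, 2.79, 3.14, 3.14, 3.14, 3.14].

### API

Orientations are given as a unit quaternion [w, x, y, z].
In Python, from bench import manip gives the robot as it stands.
- The arm moves only by the shell command python3 -m jog 'ROWS'. ROWS is JSON, a list of rows, each an object with "delta_pos": the shift along the tool's x, y, z in units of 30 mm (1.0 is 30 mm), a list of three; "angular": the turn, a rotation vector about the tool's x, y, z in units of 6 degrees (1.0 is 6 degrees), a list of three; "hand": the closure in counts, from 0 (fully open) to 255 (shut). A call has 1 to 5 rows; each row is the pose to reach, as a shift and turn from the pose commanded when the call began, along the tool's axes at that moment; what a row does not reach only later rows make up. A row lasts 1/10 s, in which the tool goes at most 50 mm and 8.59 degrees, less where a joint would pass 70% of its speed; a pose out of reach is approached as far as the arm can. A call with a gripper value outside its range is refused whole. The fingers move at their own pace and stop on an object; the grip force is fixed at half the most. Time passes only in rows, so rows that repeat a pose let the fingers close. It gives the time, the measured TCP pose, the force, the opening and the grip force at its end, in the units of the state.
- manip.get_obs(): the state, without advancing time (a new reading comes with each control period).
- manip.grab_frame(name): name is "scene" or "side" or "wrist"; returns (picture, depth): 384x512x3 uint8, red, green, blue; 384x512 float32, m along the optical axis (not along the pixel's ray), 0 where there is no reading.
- manip.calibration(name): a dict with "fx", "fy", "cx", "cy" (pixels), "rvec" (rotation vector, rad) and "tvec" (3), from world to camera coordinates, as OpenCV has them. Camera axes: x right, y down, z forward; pixel columns grow to the right and rows downward; lengths in m; the calibration is good to about 2 mm. A picture is of the moment at which its call begins: read the wrist's pose just before it. calibration takes no time and is no camera call; for the wrist camera it gives the pose at the moment of the call.
- manip.finish_job(): hands the job in; it is judged then, once.
The state is a dict: "time": time; "qpos": joint angles; "joint_velocities": joint speeds; "effort": joint torques, N m; "tool_pos": TCP position; "orientation": TCP orientation; "ft_force": force on the tool from outside, world axes, zero at the start; "wrist_torque": the same for the moment, N m; "opening": opening from 0.0 (shut) to 1.0 (fully open); "finger_force": force on a finger pad.
Only numpy, scipy, OpenCV 4.12 (cv2) and the standard library are available. Lean on these libraries where they do the work, as an engineer would, in place of code of your own. Each camera call takes 0.05 s, during which the arm holds its last target. There are 200 camera calls.

### The job

Take the steel crank from the beige tray, fit it fully down onto the square shaft on top of the pickle press, and wind it clockwise (seen from above) by its knob until the pressing plate is fully up and you feel the stop. Then lift the crank off and set it down gently, upright as it was, in the wide bay of the tray. Feel your way: never push the crank hard onto the shaft or force it against the stop, and leave everything else on the slab where it is.

Things in the scene. Friction and masses are not known exactly. Their poses are not given: they have to be found in the camera images.
- press: The pickle press, fixed to the slab: a clear plastic box 160 x 160 mm with a white lid whose top is 110 mm above the slab. Origin: centre of the underside; z up. On the lid's centre stands a steel round collar (32 mm across, 8 mm high) and on it the square drive shaft; two steel guide rods 8 mm thick of the pressing plate stand up through the lid 45 mm to the +y and -y sides of the centre (at most 20 mm above the lid).
- shaft_top (a point): Centre of the upper end of the vertical drive shaft, 138 mm above the slab. It is 14 mm square and stands 20 mm above its collar; the top 2.5 mm of that is a round nose 12 mm across. The angle of its square differs each time and is NOT measured: this frame has the press's axes. More than about 25 N of push while the socket is not yet on is too much.
- shaft_seat (a point): Centre of the collar's top, 20 mm below shaft_top: the crank's lower end rests here when fully seated, with a little play. The shaft turns with about 0.15 N m of friction (2 to 3 N at the knob) and stays where it is left. Clockwise from above raises the plate 12 mm per turn; 0.5 to 1.1 turns remain before a hard stop. More than about 25 N at the knob against the stop is too much.
- rod_top (a point): Top of the plate's guide rod on the press's +y side; it rises with the plate. It starts 7 to 14 mm above the lid and is 20 mm above the lid (130 mm in the press's frame) when the plate is fully up at its stop.
- hub_mid (a point): Middle of the crank's hub, a plain steel upright block 26 x 26 mm and 60 mm tall, this point half-way up on its axis. x points along the crank's arm towards the knob, y across, z up. The arm (14 mm wide, 8 mm thick) leaves the hub's +x side, its middle 28 mm above the hub's lower end, so the hub's two y faces are free to grasp over the whole height. The crank weighs about 0.2 kg.
- crank_mouth (a point): Centre of the hub's lower end, 30 mm below hub_mid: the mouth of the square socket (15.3 mm wide, 22 mm deep, sides parallel to the hub's faces, chamfered mouth). It fits the shaft at any of four angles a quarter turn apart.
- knob_mid (a point): Middle of the crank's black upright round knob, 70 mm from the hub's axis along the arm, 22 mm thick and 30 mm tall (32 to 62 mm above the hub's lower end). The knob spins freely on its pin. A steel foot 10 mm thick under it reaches down to the level of the hub's lower end, so the crank stands level on a flat floor. (This frame spins with the crank's arm, not with the knob.)
- bay (a point): Centre of the floor of the tray's wide bay, 3 mm above the slab. The beige tray is fixed, 250 x 220 mm with walls 18 mm high; the bay is 242 mm along this frame's x and 138 mm along its y (inner). The narrow bay beside it on the +y side holds the paddle.
- paddle: Bystander: bamboo rice paddle lying in the tray's narrow bay, 200 mm long, 7 mm thick. Origin: centre of its underside.
- bowl: Bystander: white noodle bowl, 150 mm across, 70 mm high. Origin: centre of the underside.
- dip_dish: Bystander: small dipping dish 72 mm across, 28 mm high. Origin: centre of the underside.
- sauce: Bystander: bottle, 64 mm across, 210 mm high. Origin: centre of the underside.
- ladle: Bystander: steel ladle lying on the slab, 84 mm cup, handle 220 mm to its -x. Origin: under the cup's centre.
- mug: Bystander: mug, 76 mm across, 85 mm high. Origin: centre of the underside.

How it is judged:
On the way, in this order (a step that is already met when the one before it is completed fails the run):
1. the crank is fully down on the square shaft (z of crank_mouth in the frame of press between 0.114 and 0.1205 m and horizontal distance between crank_mouth and shaft_seat below 0.004 m and angle between crank_mouth's own z axis and vertical below 0.15 rad), for 0.2 s.
2. the crank, still seated, has wound the plate fully up (all of step 1 and z of rod_top in the frame of press above 0.128 m), for 0.2 s.
3. the crank has been lifted clear of the shaft (z of crank_mouth in the frame of press above 0.14 m), for 0.1 s.
At the end, for the whole second after the job is handed in: The crank stands upright (within 0.1 rad) and at rest on the floor of the tray's wide bay, hub and knob inside the bay, released; the plate is still fully up (rod_top at least 18 mm above the lid) (x of crank_mouth in the frame of bay between -0.115 and 0.115 m and y of crank_mouth in the frame of bay between -0.064 and 0.064 m and x of knob_mid in the frame of bay between -0.118 and 0.118 m and y of knob_mid in the frame of bay between -0.067 and 0.067 m and z of crank_mouth in the frame of bay below 0.004 m and angle between crank_mouth's own z axis and vertical below 0.1 rad and z of rod_top in the frame of press above 0.128 m and linear speed of crank below 0.02 m/s); the robot touches nothing.
It fails at once if before winding, the crank pressed on the shaft's end with more than 45 N while the socket is not yet over the square (contact force between crank and press above 45 N and z of rod_top in the frame of press below 0.128 m and z of crank_mouth in the frame of press above 0.134 m).
It fails at once if the seated crank forced against the shaft with a contact force over 380 N (contact force between crank and press above 380 N).
It fails at once if the crank dropped (contact force between the fingers and crank below 0.1 N and linear speed of crank above 0.6 m/s).
It fails at once if a bystander moved by more than 3 cm (distance of any of bowl, dip_dish, sauce, ladle, mug, paddle from where it was at the start of the episode above 0.03 m).
It fails at once if a standing bystander tipped over (angle between any of bowl, dip_dish, sauce, ladle, mug, paddle's own z axis and vertical above 0.5 rad).
It also fails if it takes over 72 s, if anything falls off the work surface, if the arm or the gripper's body presses on something with over 40 N, if the wrist force passes 120 N, or if a joint passes its speed limit or range.

## Working session

There is one attempt and no reset: what is moved stays moved. The work goes in short steps, Python scripts to look and compute and a shell command to move; the robot and the scene stay as the last step left them, time stands still between calls to the robot, and variables do not carry over. Pictures are saved under pics/ and viewed, at most 10 in all, crops included, and the job is handed in when it is done.

```bash
mkdir -p pics; ls; cat > h.py <<'E'
import numpy as np, cv2
from bench import manip
from scipy.spatial.transform import Rotation as R
def grab(n):
    c=manip.calibration(n); p,d=manip.grab_frame(n); return p,d,c
def pts(d,c):
    v,u=np.mgrid[0:d.shape[0],0:d.shape[1]]
    P=np.stack([(u-c['cx'])/c['fx']*d,(v-c['cy'])/c['fy']*d,d],-1)
    Rm=R.from_rotvec(c['rvec']).as_matrix()
    return (P-np.array(c['tvec']))@Rm   # world
def ray(u,v,z,c):
    Rm=R.from_rotvec(c['rvec']).as_matrix(); o=-Rm.T@np.array(c['tvec'])
    r=Rm.T@np.array([(u-c['cx'])/c['fx'],(v-c['cy'])/c['fy'],1]); return o+r*(z-o[2])/r[2]
def save(n,p): cv2.imwrite('pics/'+n,cv2.cvtColor(p,cv2.COLOR_RGB2BGR))
E
python3 - <<'E'
from h import *
o=manip.get_obs(); print(o)
for n in('scene','side','wrist'):
    p,d,c=grab(n); save(n+'0.png',p); np.savez('/tmp/'+n+'0',p=p,d=d,**c); print(n,c)
a=cv2.imread('pics/scene0.png');b=cv2.imread('pics/side0.png')
cv2.imwrite('pics/both0.png',cv2.resize(np.vstack([a,b]),(800,1200))[:600]) if 0 else None
E
```

```text
pics
{'time': 0.0, 'qpos': array([ 2.58619787e-01,  3.85590470e-01,  6.64584290e-03, -4.80961841e-04,
       -1.19399226e+00, -2.58599900e-01]), 'joint_velocities': array([ 2.77941712e-04,  6.05589358e-05, -1.38678361e-03,  3.93472826e-04,
        1.62241546e-03, -1.63020753e-04]), 'effort': array([-9.55001960e-04, -3.92286408e+01,  1.88399577e+01,  4.18616563e+00,
       -4.72148502e-03,  8.27910434e-07]), 'tool_pos': array([6.24370599e-01, 2.69814117e-05, 2.02611680e-01]), 'orientation': array([-0.0008128 , -0.70705065,  0.70716206,  0.00073131]), 'ft_force': array([-0.62846638, -0.13599317,  0.6482759 ]), 'wrist_torque': array([0.0429978 , 0.03360183, 0.02258204]), 'finger_force': 0.0, 'opening': 1.0031552058987971}
scene {'fx': 394.64201959281036, 'fy': 394.64201959281036, 'cx': 257.07072069416296, 'cy': 187.24749520564941, 'rvec': array([ 2.00586369,  1.09966127, -0.57196567]), 'tvec': array([-0.2981614 , -0.22307843,  1.70770728])}
side {'fx': 458.4434055779529, 'fy': 458.4434055779529, 'cx': 249.00901035434555, 'cy': 184.96294440814722, 'rvec': array([ 0.81382575, -2.67092018,  0.93283053]), 'tvec': array([0.4888486 , 0.32556389, 1.27784899])}
wrist {'fx': 342.17104011239115, 'fy': 342.17104011239115, 'cx': 252.11192565824325, 'cy': 190.30504030276035, 'rvec': array([-4.03311627e-05,  3.09911372e+00,  5.04267670e-01]), 'tvec': array([ 0.62387561, -0.04086375,  0.38109801])}
```

View pics/scene0.png

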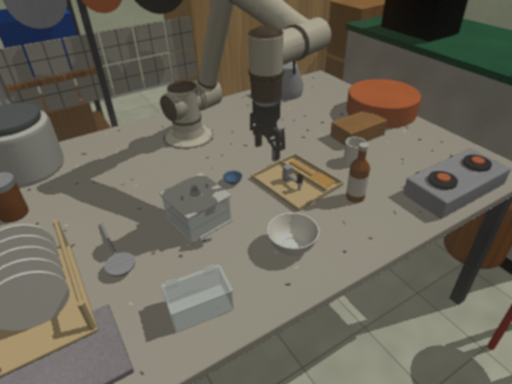

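View pics/side0.png

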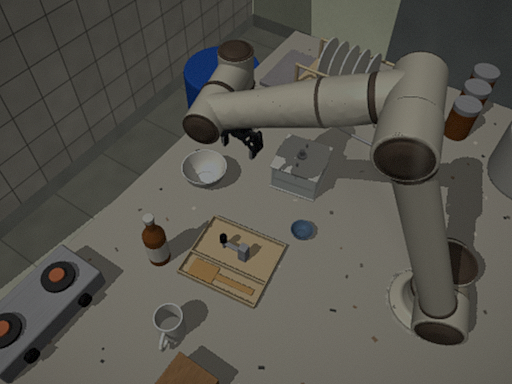

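Scene view: the press is at about (197,200) with its shaft at (195,185), and the tray and crank are at about (290,175). Side view: the crank hub is at (243,251), its knob at (223,239), the shaft at (302,153), and the tray spans (180–288, 217–303).

```bash
python3 - <<'E'
from h import *
def ld(n):
    z=np.load('/tmp/'+n+'0.npz'); return z['p'],z['d'],{k:z[k] for k in z if k not in'pd'}
for n in('side','scene'):
    p,d,c=ld(n); W=pts(d,c)
    x,y,z=W[...,0],W[...,1],W[...,2]
    print(n,'table z',np.median(z[(abs(x-.6)<.3)&(abs(y)<.3)]))
    # lid
    m=(abs(z-.110)<.008)&(x>.2)&(x<1.1)
    k,l,s,ce=cv2.connectedComponentsWithStats(m.astype(np.uint8))
    for i in range(1,k):
        if s[i,4]>150:
            q=W[l==i][:,:2].astype(np.float32); print('lid?',s[i],cv2.minAreaRect(q))
    # crank : between .03 and .09 in tray area ; hsv of px
    for (nm,lo,hi) in(('hub/knob',.028,.08),('shaft',.122,.15)):
        m=(z>lo)&(z<hi)&(d>0)&(x>.2)&(x<1.1)
        k,l,s,ce=cv2.connectedComponentsWithStats(m.astype(np.uint8))
        for i in range(1,k):
            if 8<s[i,4]<900: q=W[l==i]; print(nm,s[i],np.median(q,0).round(3),q.max(0).round(3),q.min(0).round(3))
p,d,c=ld('wrist'); W=pts(d,c); print('wrist', W[...,2].min(), W[190,250])
big=cv2.resize(cv2.imread('pics/wrist0.png'),(512,384)); s=cv2.imread('pics/side0.png')
a=cv2.resize(s[205:315,170:300],(400,338),interpolation=cv2.INTER_CUBIC);b=cv2.resize(s[125:235,250:380],(400,338),interpolation=cv2.INTER_CUBIC)
o=np.zeros((598,800,3),np.uint8);o[:338]=np.hstack([a,b]);w=cv2.resize(big,(346,260));o[338:,:346]=w
sc=cv2.imread('pics/scene0.png'); o[338:,400:746]=cv2.resize(sc[160:250,150:270],(346,260),interpolation=cv2.INTER_CUBIC); cv2.imwrite('pics/m1.png',o)
E
```

```text
side table z 0.00566418114927375
lid? [446   0  58  19 209] ((0.325516939163208, -1.3761184215545654), (0.03410797938704491, 0.2489922195672989), 89.58829498291016)
lid? [ 270  133   64   50 1850] ((0.514063835144043, -0.1939653754234314), (0.16471560299396515, 0.16704560816287994), 8.486371994018555)
hub/knob [309  49  15  21  88] [ 0.757 -0.74   0.037] [ 0.769 -0.7    0.079] [ 0.734 -0.788  0.03 ]
hub/knob [324  67   5   7  19] [ 0.679 -0.684  0.069] [ 0.682 -0.662  0.079] [ 0.676 -0.695  0.045]
hub/knob [336  69   5   6  13] [ 0.635 -0.694  0.07 ] [ 0.636 -0.674  0.077] [ 0.632 -0.71   0.06 ]
hub/knob [294  70  24  12 153] [ 0.749 -0.643  0.037] [ 0.793 -0.566  0.08 ] [ 0.684 -0.683  0.028]
hub/knob [182 149  45  39 860] [ 0.802 -0.039  0.053] [0.85  0.063 0.077] [ 0.7   -0.087  0.028]
hub/knob [271 172  54  25 501] [ 0.494 -0.124  0.054] [ 0.578 -0.106  0.08 ] [ 0.428 -0.232  0.028]
hub/knob [293 219  11   5  14] [ 0.425 -0.021  0.03 ] [ 0.432 -0.005  0.033] [ 0.412 -0.035  0.028]
hub/knob [291 225   4  11  15] [0.424 0.017 0.03 ] [0.43  0.031 0.035] [0.405 0.002 0.028]
hub/knob 
[... 3854 characters left out ...]
  0.134] [ 0.53  -0.183  0.139] [ 0.512 -0.203  0.123]
shaft [ 52 219  34  90 511] [ 0.639 -0.579  0.129] [ 0.773 -0.571  0.135] [ 0.436 -0.587  0.122]
shaft [ 40 232  15   9  67] [ 0.508 -0.604  0.14 ] [ 0.512 -0.595  0.15 ] [ 0.502 -0.621  0.123]
shaft [ 43 243  15   9  72] [ 0.553 -0.605  0.139] [ 0.558 -0.594  0.15 ] [ 0.55  -0.621  0.122]
shaft [ 45 254  16   9  77] [ 0.598 -0.605  0.138] [ 0.601 -0.595  0.15 ] [ 0.591 -0.622  0.123]
shaft [ 46 265  19  10  93] [ 0.643 -0.606  0.139] [ 0.646 -0.595  0.15 ] [ 0.638 -0.627  0.122]
shaft [  0 277  68  37 644] [ 0.688 -0.667  0.136] [ 0.692 -0.595  0.15 ] [ 0.681 -0.735  0.122]
wrist -0.0027059699377611625 [0.62628826 0.04224621 0.00091353]
```

View pics/m1.png

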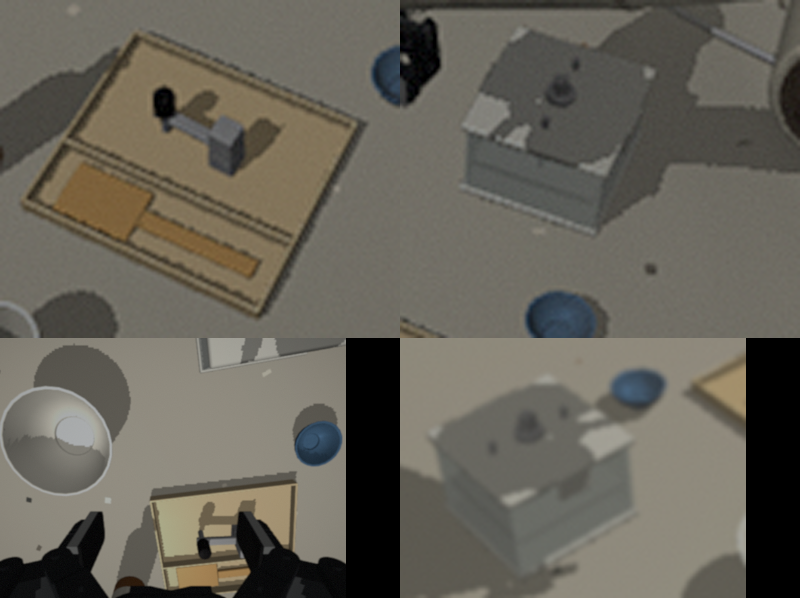

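```bash
cat >> h.py <<'E'
def tool():
    o=manip.get_obs(); q=np.array(o['orientation']); return o,np.array(o['tool_pos']),R.from_quat(q[[1,2,3,0]])
def plan(target,yaw=None):
    """target TCP world pos; yaw = world angle (deg) of tool x axis, tool z straight down. prints delta_pos/angular units"""
    o,p,r=tool(); dp=r.inv().apply(np.array(target)-p)/.03
    m=r.as_matrix(); cur=np.degrees(np.arctan2(m[1,0],m[0,0]))
    yaw=cur if yaw is None else yaw; y=np.radians(yaw)
    Rt=R.from_matrix(np.array([[np.cos(y),np.sin(y),0],[np.sin(y),-np.cos(y),0],[0,0,-1]]))
    a=np.degrees((r.inv()*Rt).as_rotvec())/6
    print('t',o['time'].round(2) if hasattr(o['time'],'round') else o['time'],'p',p.round(4),'yaw',cur.round(2),'tiltz',m[:,2].round(4),'F',np.round(o['ft_force'],1),'open',round(float(o['opening']),3)); print('delta_pos',dp.round(3),'angular',a.round(3),'rows pos',np.ceil(np.linalg.norm(dp)*30/50),'rot',np.ceil(np.linalg.norm(a)*6/8.59))
E
python3 - <<'E'
from h import *
o,p,r=tool(); c=manip.calibration('wrist'); Rm=R.from_rotvec(c['rvec']).as_matrix(); C=-Rm.T@np.array(c['tvec'])
print('cam in tool',r.inv().apply(C-p),'axis',r.inv().apply(Rm[2]))
# view pose: camera sees shaft (0.518,-0.193,0.138) ahead
plan([.518,-.13,.30],-90)
plan([.50,.165,.20],180);plan([.50,.165,.20],0)
E
```

```text
cam in tool [ 0.08189984  0.00020686 -0.1705726 ] axis [-3.17145541e-01 -7.10451560e-05  9.48376877e-01]
t 0.15 p [ 0.6245 -0.      0.2029] yaw -90.01 tiltz [-1.6e-03 -1.0e-04 -1.0e+00] F [-0.5  0.7 -0.3] open 1.002
delta_pos [ 4.334  3.555 -3.23 ] angular [ 0.015 -0.001 -0.001] rows pos 4.0 rot 1.0
t 0.15 p [ 0.6245 -0.      0.2029] yaw -90.01 tiltz [-1.6e-03 -1.0e-04 -1.0e+00] F [-0.5  0.7 -0.3] open 1.002
delta_pos [-5.5    4.151  0.103] angular [ 1.1000e-02 -1.3000e-02  1.4999e+01] rows pos 5.0 rot 11.0
t 0.15 p [ 0.6245 -0.      0.2029] yaw -90.01 tiltz [-1.6e-03 -1.0e-04 -1.0e+00] F [-0.5  0.7 -0.3] open 1.002
delta_pos [-5.5    4.151  0.103] angular [ 1.3000e-02  1.1000e-02 -1.5001e+01] rows pos 5.0 rot 11.0
```

```bash
python3 -m jog '[{"delta_pos":[1.1,0.9,0.2],"angular":[0,0,0],"hand":0},{"delta_pos":[2.2,1.8,0.4],"angular":[0,0,0],"hand":0},{"delta_pos":[3.3,2.7,0.6],"angular":[0,0,0],"hand":0},{"delta_pos":[4.33,3.55,0.77],"angular":[0,0,0],"hand":0},{"delta_pos":[4.33,3.55,0.77],"angular":[0,0,0],"hand":0}]'; python3 -m jog '[{"delta_pos":[0,0,0],"angular":[0,0,0],"hand":0},{"delta_pos":[0,0,0],"angular":[0,0,0],"hand":0}]'
python3 - <<'E'
from h import *
p,d,c=grab('wrist'); np.savez('/tmp/w1',p=p,d=d,**c); W=pts(d,c)
z=W[...,2]; print(tool()[1])
m=(abs(z-.11)<.006); q=W[m][:,:2].astype(np.float32); print('lid rect',cv2.minAreaRect(q), np.median(z[m]))
for lo,hi in((.1145,.121),(.121,.134),(.134,.145)):
    mm=((z>lo)&(z<hi)).astype(np.uint8); k,l,s,ce=cv2.connectedComponentsWithStats(mm)
    for i in range(1,k):
        if s[i,4]>12: q=W[l==i]; print(lo,s[i],ce[i].round(1),q.mean(0).round(4),q[:,2].max().round(4))
h,w=z.shape
Rm=R.from_rotvec(c['rvec']).as_matrix(); P=Rm@np.array([.518,-.193,.13])+c['tvec']; u=int(c['cx']+c['fx']*P[0]/P[2]); v=int(c['cy']+c['fy']*P[1]/P[2]); print(u,v)
x0=max(u-100,0);y0=max(v-75,0); print('crop',x0,y0)
a=p[y0:y0+150,x0:x0+200]; a=cv2.convertScaleAbs(a,alpha=1.6); save('shaft1.png',cv2.resize(a,None,fx=4,fy=4,interpolation=cv2.INTER_CUBIC))
E
```

```text
time: 0.65
tool_pos: [0.5145, -0.1323, 0.1798]
orientation: [-0.001, -0.706, 0.709, 0.001]
ft_force: [0.1, 0.3, 0.9]
opening: 1.001
finger_force: 0.0
time: 0.85
tool_pos: [0.5192, -0.1295, 0.1808]
orientation: [-0.0, 0.707, -0.707, 0.0]
ft_force: [-0.2, 0.7, 1.1]
opening: 0.997
finger_force: 0.0
[ 0.51931526 -0.12929214  0.18071463]
lid rect ((0.5155398845672607, -0.19205591082572937), (0.16595207154750824, 0.15601599216461182), 9.019880294799805) 0.11042733984389404
0.1145 [ 234   78   47   50 1247] [256.9 101.4] [ 0.5159 -0.1953  0.1184] 0.1204
0.1145 [262 162  11   5  22] [266.7 163.5] [ 0.5088 -0.1532  0.118 ] 0.1207
0.121 [239  22  13  15 147] [245.3  28.6] [ 0.5232 -0.2387  0.1234] 0.1256
0.121 [262 164  11  12 103] [267.1 169.5] [ 0.5087 -0.1503  0.1233] 0.125
0.134 [242  89  32  33 545] [257.2 105.1] [ 0.5159 -0.1946  0.1378] 0.1402
253 106
crop 153 31
```

View pics/shaft1.png

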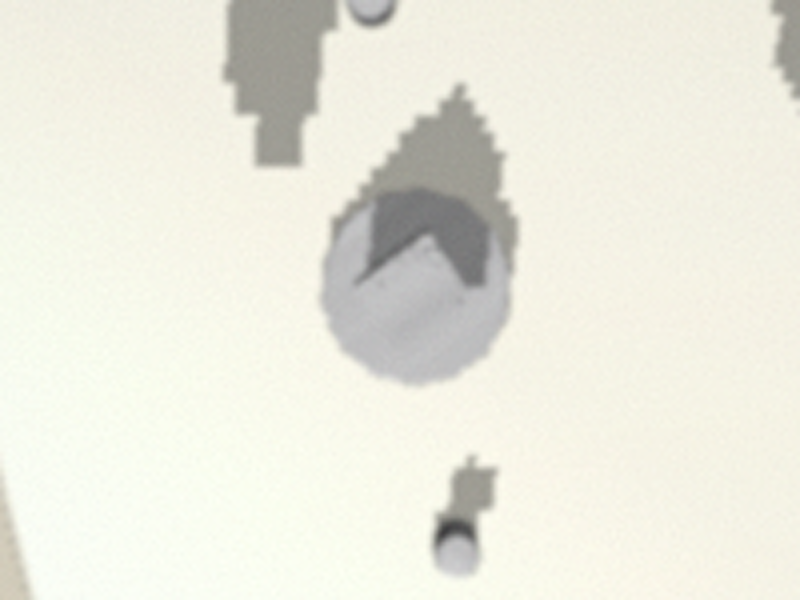

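The crop shows the collar centred at about (416,285) and the shaft's square corner at about (427,237), with edges running to (362,283) and (470,283). The rods are at (370,5) and (457,545), with tops around 13.5 mm above the lid. Next I'll fit the square's angle from the depth mask.

```bash
python3 - <<'E'
from h import *
z0=np.load('/tmp/w1.npz'); p,d=z0['p'],z0['d']; c={k:z0[k] for k in z0 if k not in'pd'}; W=pts(d,c)
z=W[...,2]
for lo in(.128,.132,.134,.1355):
    m=(z>lo)&(z<.145)&(np.hypot(W[...,0]-.516,W[...,1]+.1945)<.02); q=W[m]
    qq=q[:,:2]-q[:,:2].mean(0); t=np.arctan2(qq[:,1],qq[:,0]); r=np.hypot(*qq.T)
    ph=np.angle((r**6*np.exp(4j*t)).sum())/4   # corners direction
    print(lo,len(q),'rect',cv2.minAreaRect((q[:,:2]*1000).astype(np.float32)),'face angle mod90 (moment)',(np.degrees(ph)+45)%90)
g=(p[78:132,230:286]).mean(2)
# edge px of corner -> directions on plane z=.1355
f=lambda u,v: ray(153+u/4,31+v/4,.1355,c)[:2]
A,B,C=f(427,237),f(362,283),f(470,283)
print('edges',np.degrees(np.arctan2(*(B-A)[::-1]))%90,np.degrees(np.arctan2(*(C-A)[::-1]))%90, A,B,C)
plan([.50,.165,.20],0);plan([.50,.165,.20],180)
E
```

```text
0.128 555 rect ((515.97265625, -194.4595184326172), (13.99516773223877, 13.967954635620117), 35.44779968261719) face angle mod90 (moment) 35.75194189369727
0.132 548 rect ((515.97265625, -194.4595184326172), (13.99516773223877, 13.967954635620117), 35.44779968261719) face angle mod90 (moment) 35.86670702055341
0.134 545 rect ((515.97265625, -194.4595184326172), (13.99516773223877, 13.967954635620117), 35.44779968261719) face angle mod90 (moment) 35.85778693697634
0.1355 540 rect ((515.95947265625, -194.46893310546875), (13.962735176086426, 13.967954635620117), 35.44779968261719) face angle mod90 (moment) 35.6720657988965
edges 34.38567089139518 44.4797527474598 [ 0.51443197 -0.20320705] [ 0.52432665 -0.19643565] [ 0.50779751 -0.196451  ]
t 0.9 p [ 0.5193 -0.1293  0.1807] yaw -89.95 tiltz [ 6.e-04  0.e+00 -1.e+00] F [-0.5  0.5 -0.1] open 0.996
delta_pos [-9.81   0.635 -0.643] angular [-5.0000e-03 -5.0000e-03 -1.4991e+01] rows pos 6.0 rot 11.0
t 0.9 p [ 0.5193 -0.1293  0.1807] yaw -89.95 tiltz [ 6.e-04  0.e+00 -1.e+00] F [-0.5  0.5 -0.1] open 0.996
delta_pos [-9.81   0.635 -0.643] angular [-5.0000e-03  5.0000e-03  1.5009e+01] rows pos 6.0 rot 11.0
```

```bash
python3 -m jog '[{"delta_pos":[-1.6,0.1,-0.6],"angular":[0,0,-1.4],"hand":0},{"delta_pos":[-3.2,0.2,-0.6],"angular":[0,0,-2.8],"hand":0},{"delta_pos":[-4.8,0.3,-0.6],"angular":[0,0,-4.2],"hand":0},{"delta_pos":[-6.4,0.4,-0.6],"angular":[0,0,-5.6],"hand":0},{"delta_pos":[-8,0.5,-0.6],"angular":[0,0,-7],"hand":0}]' | grep -v finger; python3 -m jog '[{"delta_pos":[0,0,0],"angular":[0,0,-1.4],"hand":0},{"delta_pos":[0,0,0],"angular":[0,0,-2.8],"hand":0},{"delta_pos":[0,0,0],"angular":[0,0,-4.2],"hand":0},{"delta_pos":[0,0,0],"angular":[0,0,-5.6],"hand":0},{"delta_pos":[0,0,0],"angular":[0,0,-7],"hand":0}]' ; python3 - <<'E'
from h import *
plan([.50,.165,.20],0); print(tool()[0]['qpos'].round(2))
E
```

```text
time: 1.4
tool_pos: [0.5034, 0.1132, 0.1988]
orientation: [-0.0, 0.915, -0.403, 0.0]
ft_force: [0.1, 0.1, 0.9]
opening: 1.001
time: 1.9
tool_pos: [0.5038, 0.1115, 0.1985]
orientation: [-0.0, 0.999, -0.048, 0.0]
ft_force: [1.0, 0.0, 0.5]
opening: 1.002
finger_force: 0.0
t 1.9 p [0.5038 0.1115 0.1985] yaw -5.54 tiltz [ 1.e-04  1.e-04 -1.e+00] F [1.  0.  0.5] open 1.002
delta_pos [-0.299 -1.763 -0.049] angular [-0.001 -0.001 -0.924] rows pos 2.0 rot 1.0
[ 0.53  0.2  -0.26 -0.   -1.1   0.94]
```

```bash
python3 -m jog '[{"delta_pos":[-0.3,-1.4,0],"angular":[0,0,-0.9],"hand":0},{"delta_pos":[-0.3,-1.76,0],"angular":[0,0,-0.9],"hand":0},{"delta_pos":[-0.3,-1.76,0],"angular":[0,0,-0.9],"hand":0}]' >/dev/null; python3 - <<'E'
from h import *
p,d,c=grab('wrist'); np.savez('/tmp/w2',p=p,d=d,**c); W=pts(d,c); z=W[...,2]; x,y=W[...,0],W[...,1]
reg=(x>.42)&(x<.66)&(y>.08)&(y<.26)&(d>0)
for nm,lo,hi in(('top',.057,.07),('arm',.027,.042)):
    k,l,s,ce=cv2.connectedComponentsWithStats((reg&(z>lo)&(z<hi)).astype(np.uint8))
    for i in range(1,k):
        if s[i,4]>40: q=W[l==i]; print(nm,s[i],np.median(q,0).round(4),cv2.minAreaRect((q[:,:2]*1000).astype(np.float32)), p[l==i].mean(0).round())
m=(abs(z-.021)<.004)&reg; print('walls',cv2.minAreaRect((W[m][:,:2]*1000).astype(np.float32)))
print('floor',np.median(z[(abs(x-.5)<.03)&(abs(y-.125)<.01)]))
m=(abs(z-.021)<.005)&(x>.35)&(x<.75)&(y>.0)&(y<.4)
v=np.where(m,255,0).astype(np.uint8); save('w2.png',p)
plan([.50,.165,.20],0)
E
```

```text
top [236  79  25  27 506] [0.5687 0.1684 0.0657] ((568.3871459960938, 168.2896728515625), (20.89922523498535, 20.349014282226562), 44.96282196044922) [31. 29. 27.]
top [238 155  29  30 784] [0.4999 0.1655 0.0633] ((498.7253723144531, 165.20367431640625), (26.255611419677734, 25.90454864501953), 1.9825963973999023) [126. 125. 124.]
arm [239 103  26  51 718] [0.5329 0.1664 0.0353] ((533.6834716796875, 167.71324157714844), (46.481895446777344, 24.921388626098633), 4.422606468200684) [121. 120. 119.]
walls ((546.6756591796875, 156.68472290039062), (224.09768676757812, 163.09747314453125), 12.5011625289917)
floor 0.2760841345682571
t 2.25 p [0.5    0.1647 0.1983] yaw -0.5 tiltz [-5.e-04 -4.e-04 -1.e+00] F [-0.6 -0.7 -0.1] open 0.995
delta_pos [-0.002 -0.009 -0.056] angular [ 0.004  0.005 -0.084] rows pos 1.0 rot 1.0
```

View pics/w2.png

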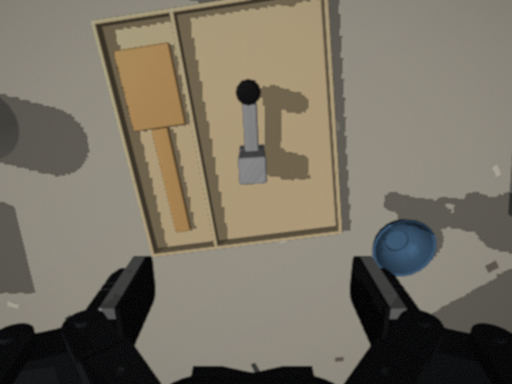

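The picture shows the hub at (252,165), the knob at (248,92) and the arm between them. The wide bay is bounded by the divider (172,10)–(215,243) and the right wall (325,0)–(340,232), with the dish at (403,247), clear of the descent.

```bash
python3 - <<'E'
from h import *
z0=np.load('/tmp/w2.npz'); d=z0['d']; c={k:z0[k] for k in z0 if k not in'pd'}
for n,u,v in(('nr',341,232),('nl',155,253),('fl',95,22),('div_n',216,243),('div_f',172,12),('right_mid',333,110),('fr',327,-2)): print(n,ray(u,v,.018,c).round(4))
W=pts(d,c); print('bay floor z',np.median(W[60:100,290:305,2]),W[200,300])
plan([.4988,.1653,.040],2.2)
E
```

```text
nr [0.4142 0.0659 0.018 ]
nl [0.3891 0.2781 0.018 ]
fl [0.6303 0.3105 0.018 ]
div_n [0.4014 0.2073 0.018 ]
div_f [0.6381 0.2383 0.018 ]
right_mid [0.5488 0.084  0.018 ]
fr [0.6485 0.0962 0.018 ]
bay floor z 0.0034192106289803762 [0.44741632 0.11133731 0.00297105]
t 2.25 p [0.5    0.1647 0.1983] yaw -0.5 tiltz [-5.e-04 -4.e-04 -1.e+00] F [-0.6 -0.7 -0.1] open 0.995
delta_pos [-0.039 -0.021  5.278] angular [ 0.003  0.005 -0.45 ] rows pos 4.0 rot 1.0
```

```bash
python3 -m jog '[{"delta_pos":[-0.04,-0.02,1.5],"angular":[0,0,-0.45],"hand":0},{"delta_pos":[-0.04,-0.02,3],"angular":[0,0,-0.45],"hand":0},{"delta_pos":[-0.04,-0.02,4.3],"angular":[0,0,-0.45],"hand":0},{"delta_pos":[-0.04,-0.02,5.28],"angular":[0,0,-0.45],"hand":0},{"delta_pos":[-0.04,-0.02,5.28],"angular":[0,0,-0.45],"hand":0}]'; python3 -m jog '[{"delta_pos":[0,0,0],"angular":[0,0,0],"hand":100},{"delta_pos":[0,0,0],"angular":[0,0,0],"hand":150},{"delta_pos":[0,0,0],"angular":[0,0,0],"hand":200},{"delta_pos":[0,0,0],"angular":[0,0,0],"hand":255},{"delta_pos":[0,0,0],"angular":[0,0,0],"hand":255}]'; python3 -m jog '[{"delta_pos":[0,0,0],"angular":[0,0,0],"hand":255},{"delta_pos":[0,0,0],"angular":[0,0,0],"hand":255},{"delta_pos":[0,0,0],"angular":[0,0,0],"hand":255},{"delta_pos":[0,0,0],"angular":[0,0,0],"hand":255}]'
python3 - <<'E'
from h import *
plan([.5,.1653,.16])
E
```

```text
time: 2.75
tool_pos: [0.4959, 0.1617, 0.0364]
orientation: [0.003, 1.0, 0.017, -0.004]
ft_force: [-0.4, -1.2, 0.4]
opening: 1.001
finger_force: 0.0
time: 3.25
tool_pos: [0.4992, 0.1645, 0.0411]
orientation: [-0.001, 1.0, 0.018, 0.001]
ft_force: [0.5, 0.7, 0.7]
opening: 0.144
finger_force: 0.0
time: 3.65
tool_pos: [0.4988, 0.1642, 0.0402]
orientation: [0.0, 1.0, 0.018, -0.0]
ft_force: [-0.5, 0.7, 0.2]
opening: -0.001
finger_force: 0.0
t 3.65 p [0.4988 0.1642 0.0402] yaw 2.1 tiltz [-1.e-04 -1.e-04 -1.e+00] F [-0.5  0.7  0.2] open -0.001
delta_pos [ 0.04  -0.035 -3.994] angular [0.    0.001 0.   ] rows pos 3.0 rot 1.0
```

```bash
python3 - <<'E'
from h import *
p,d,c=grab('wrist'); s=grab('side')[0]; a=cv2.resize(s[205:315,170:300],(400,338),interpolation=cv2.INTER_CUBIC)
o=np.zeros((384,800,3),np.uint8); o[:338,:400]=a; o[:300,400:]=cv2.resize(p,(400,300)); save('chk1.png',o)
E
```

```text
(no output)
```

View pics/chk1.png

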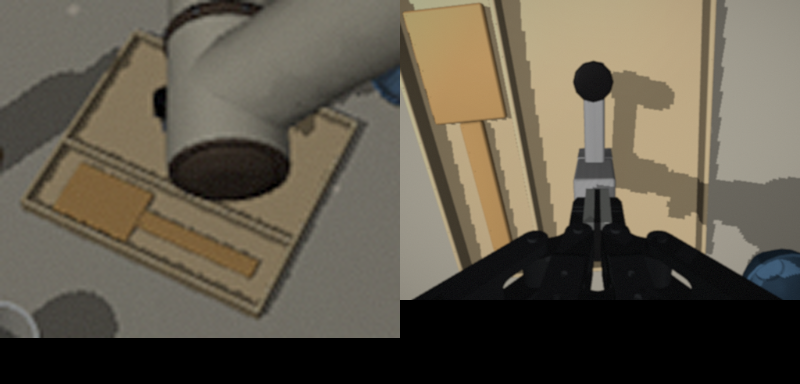

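The fingers are shut at (597,205) without the hub, which is visible just ahead of them at (595,175) with its arm and knob standing. I'll measure where the hub and fingers are.

```bash
python3 - <<'E'
from h import *
o,t,r=tool(); print(t)
p,d,c=grab('wrist'); np.savez('/tmp/w3',p=p,d=d,**c); W=pts(d,c); z=W[...,2]; x,y=W[...,0],W[...,1]
reg=(x>.42)&(x<.66)&(y>.08)&(y<.21)&(d>0)
for nm,lo,hi in(('top',.057,.07),('arm',.027,.042),('all',.02,.12)):
    k,l,s,ce=cv2.connectedComponentsWithStats((reg&(z>lo)&(z<hi)).astype(np.uint8))
    for i in range(1,k):
        if s[i,4]>40: q=W[l==i]; print(nm,s[i],np.median(q,0).round(4),cv2.minAreaRect((q[:,:2]*1000).astype(np.float32)), p[l==i].mean(0).round())
for v in range(190,384,12): print(v,W[v,240].round(3),W[v,251].round(3),W[v,262].round(3),p[v,240])
E
```

```text
[0.4988511  0.16419263 0.04015891]
top [ 222   78   52   53 2100] [0.5689 0.1683 0.0656] ((568.4796142578125, 168.37742614746094), (21.234935760498047, 21.062484741210938), 18.442874908447266) [30. 28. 27.]
top [ 222  223   54   33 1204] [0.5084 0.1667 0.063 ] ((504.8699035644531, 165.54861450195312), (14.97565746307373, 26.040149688720703), 4.632697582244873) [119. 119. 119.]
arm [ 226  127   48   88 2315] [0.5307 0.1667 0.0353] ((532.5704345703125, 166.51307678222656), (45.561607360839844, 25.769790649414062), 2.0501654148101807) [130. 130. 130.]
all [  145    78   217   289 12834] [0.5108 0.1657 0.0756] ((529.5083618164062, 172.91641235351562), (88.59526824951172, 62.95726013183594), 25.269161224365234) [59. 59. 58.]
190 [0.521 0.171 0.034] [0.522 0.165 0.036] [0.512 0.158 0.005] [147 147 146]
202 [0.515 0.171 0.036] [0.515 0.165 0.035] [0.511 0.158 0.024] [146 146 147]
214 [0.511 0.171 0.044] [0.512 0.165 0.046] [0.512 0.159 0.045] [73 72 73]
226 [0.511 0.17  0.059] [0.512 0.165 0.06 ] [0.512 0.159 0.06 ] [72 72 72]
238 [0.507 0.17  0.063] [0.507 0.165 0.064] [0.507 0.159 0.062] 
[... 207 characters left out ...]
.51  0.16  0.099] [71 74 71]
286 [0.508 0.168 0.105] [0.509 0.164 0.105] [0.51  0.161 0.106] [76 77 75]
298 [0.511 0.168 0.116] [0.504 0.164 0.106] [0.511 0.161 0.116] [16 14 18]
310 [0.51  0.168 0.12 ] [0.499 0.164 0.107] [0.511 0.161 0.121] [15 14 15]
322 [0.511 0.168 0.127] [0.493 0.164 0.106] [0.508 0.161 0.123] [11 11  9]
334 [0.51  0.168 0.131] [0.488 0.164 0.105] [0.497 0.16  0.116] [14 15 15]
346 [0.506 0.167 0.132] [0.402 0.161 0.019] [0.492 0.16  0.116] [11 12 13]
358 [0.502 0.167 0.132] [0.373 0.16  0.001] [0.491 0.16  0.12 ] [ 9 14 14]
370 [0.508 0.167 0.142] [0.361 0.16  0.   ] [0.491 0.16  0.125] [11  9 14]
382 [0.51  0.167 0.147] [0.51  0.164 0.147] [0.508 0.162 0.145] [7 8 9]
```

The fingers closed above the hub. In depth their tips are at about z = 0.07, though the TCP reads 0.040. I'll measure the tip height before correcting.

```bash
python3 - <<'E'
from h import *
z0=np.load('/tmp/w3.npz'); d=z0['d']; c={k:z0[k] for k in z0 if k not in'pd'}; W=pts(d,c)
for v in range(236,258,2): print(v,W[v,243].round(4),W[v,258].round(4),z0['p'][v,243])
# tip height when open, from start picture & w2
for f,tz in(('wrist0',.2026),('w1',.1807),('w2',.1983)):
    z1=np.load('/tmp/%s.npz'%f); c1={k:z1[k] for k in z1 if k not in'pd'}; V=pts(z1['d'],c1)
    Rm=R.from_rotvec(c1['rvec']).as_matrix(); C=-Rm.T@c1['tvec']
    m=(z1['d']>0)&(z1['d']<.24)&(np.mgrid[0:384,0:512][0]>230); q=V[m]; zz=q[:,2]-tz
    print(f,'finger z-tool z: min/1%/5%',np.percentile(zz,[0,1,5]).round(3), 'cam-tool z',C[2]-tz)
E
```

```text
236 [0.5075 0.1684 0.0627] [0.508  0.1613 0.0631] [150 149 150]
238 [0.5071 0.1684 0.064 ] [0.5071 0.1612 0.0635] [152 152 153]
240 [0.5059 0.1683 0.0637] [0.5058 0.1612 0.0629] [141 141 141]
242 [0.5094 0.1682 0.0727] [0.5094 0.1615 0.0722] [82 82 82]
244 [0.5094 0.1682 0.0745] [0.5098 0.1615 0.0749] [73 75 72]
246 [0.5094 0.1681 0.0765] [0.5097 0.1616 0.0765] [72 75 71]
248 [0.5091 0.1681 0.0777] [0.5098 0.1616 0.0786] [73 74 72]
250 [0.5095 0.168  0.0802] [0.5096 0.1616 0.08  ] [73 74 72]
252 [0.5097 0.168  0.0824] [0.5094 0.1616 0.0814] [75 75 74]
254 [0.58   0.1667 0.2107] [0.5101 0.1617 0.0844] [74 75 72]
256 [0.5096 0.1679 0.0855] [0.5096 0.1617 0.0851] [73 74 72]
wrist0 finger z-tool z: min/1%/5% [0.041 0.045 0.053] cam-tool z 0.17073605053207658
w1 finger z-tool z: min/1%/5% [0.04  0.045 0.053] cam-tool z 0.17065931942341075
w2 finger z-tool z: min/1%/5% [0.041 0.045 0.053] cam-tool z 0.1706895340415249
```

The closed tips stand 31 mm above the reported TCP rather than 11 mm below it. That gives an offset of about 42 mm, and it's the same in every frame: camera heights agree with the known sizes and the open tips read +41 mm. From here I'll use grasp point = reported z + 0.0505. Opening and going down 42 mm more.

```bash
python3 -m jog '[{"delta_pos":[0,0,0],"angular":[0,0,0],"hand":150},{"delta_pos":[0,0,0],"angular":[0,0,0],"hand":80},{"delta_pos":[0,0,0],"angular":[0,0,0],"hand":0},{"delta_pos":[0,0,0],"angular":[0,0,0],"hand":0},{"delta_pos":[0,-0.04,0],"angular":[0,0,0],"hand":0}]';python3 -m jog '[{"delta_pos":[0,0,0],"angular":[0,0,0],"hand":0},{"delta_pos":[0,0,0.4],"angular":[0,0,0],"hand":0},{"delta_pos":[0,0,0.8],"angular":[0,0,0],"hand":0},{"delta_pos":[0,0,1.2],"angular":[0,0,0],"hand":0},{"delta_pos":[0,0,1.42],"angular":[0,0,0],"hand":0}]'; python3 -m jog '[{"delta_pos":[0,0,0],"angular":[0,0,0],"hand":80},{"delta_pos":[0,0,0],"angular":[0,0,0],"hand":120},{"delta_pos":[0,0,0],"angular":[0,0,0],"hand":160},{"delta_pos":[0,0,0],"angular":[0,0,0],"hand":200},{"delta_pos":[0,0,0],"angular":[0,0,0],"hand":255}]';python3 -m jog '[{"delta_pos":[0,0,0],"angular":[0,0,0],"hand":255},{"delta_pos":[0,0,0],"angular":[0,0,0],"hand":255},{"delta_pos":[0,0,0],"angular":[0,0,0],"hand":255}]'
python3 - <<'E'
from h import *
plan([.5,.1653,.09])
p,d,c=grab('wrist'); W=pts(d,c); z=W[...,2]; x,y=W[...,0],W[...,1]
m=(x>.47)&(x<.6)&(y>.14)&(y<.19)&(z>.062)&(z<.068)&(p.max(2)<60); print('knob',W[m].mean(0))
m=(x>.48)&(x<.52)&(y>.14)&(y<.19)&(z>.059)&(z<.067)&(p.min(2)>100);print('hubtop',m.sum(),W[m].mean(0),np.ptp(W[m],axis=0))
E
```

```text
time: 4.3
tool_pos: [0.4988, 0.1653, 0.0402]
orientation: [0.0, 1.0, 0.018, -0.0]
ft_force: [0.3, -0.2, -0.1]
opening: 0.847
finger_force: 0.0
time: 4.8
tool_pos: [0.4978, 0.1647, -0.0044]
orientation: [0.001, 1.0, 0.018, -0.001]
ft_force: [-0.4, 0.2, 0.2]
opening: 0.999
finger_force: 0.0
time: 5.3
tool_pos: [0.4993, 0.1657, -0.0018]
orientation: [-0.0, 1.0, 0.018, 0.001]
ft_force: [0.5, 0.3, 1.6]
opening: 0.296
finger_force: 58.9
time: 5.6
tool_pos: [0.4993, 0.1657, -0.0018]
orientation: [-0.0, 1.0, 0.018, 0.001]
ft_force: [-1.0, 0.6, 5.8]
opening: 0.301
finger_force: 59.4
t 5.6 p [ 0.4993  0.1657 -0.0018] yaw 2.12 tiltz [ 1.1e-03  6.0e-04 -1.0e+00] F [-1.   0.6  5.8] open 0.301
delta_pos [ 0.027  0.013 -3.06 ] angular [-0.005 -0.011  0.   ] rows pos 2.0 rot 1.0
knob [0.55793773 0.16764528 0.06550129]
hubtop 2103 [0.50344562 0.16492536 0.06323543] [0.02706188 0.03458478 0.00391515]
```

```bash
python3 -m jog '[{"delta_pos":[0,0,-0.3],"angular":[0,0,0],"hand":255},{"delta_pos":[0,0,-1],"angular":[0,0,0],"hand":255},{"delta_pos":[0,0,-2.2],"angular":[0,0,0],"hand":255},{"delta_pos":[0,0,-3.7],"angular":[0,0,0],"hand":255},{"delta_pos":[0,0,-5.2],"angular":[0,0,0],"hand":255}]';python3 -m jog '[{"delta_pos":[0,0,-0.6],"angular":[0,0,0],"hand":255},{"delta_pos":[0,0,-0.6],"angular":[0,0,0],"hand":255},{"delta_pos":[0,0,-0.6],"angular":[0,0,0],"hand":255}]'
cat >> h.py <<'E'
def crank(name='wrist'):
    """hub top & knob top seen from the wrist: yaw of arm, hub top rect, in world; relative to tool"""
    o,t,r=tool(); p,d,c=grab(name); W=pts(d,c); L=r.inv().apply((W-t).reshape(-1,3)).reshape(W.shape)
    return o,t,r,p,d,c,W,L
E
python3 - <<'E'
from h import *
o,t,r,p,d,c,W,L=crank()
plan([.516,-.1945,.175],35.6)
# tool frame: knob near x=+.07
k=(L[...,0]>.05)&(L[...,0]<.09)&(abs(L[...,1])<.03)&(p.max(2)<60)&(d>0)&(L[...,2]<-.03); q=L[k]; zt=np.percentile(q[:,2],20); q=q[abs(q[:,2]-zt)<.003]
(a,b),rad=cv2.minEnclosingCircle((q[:,:2]*1000).astype(np.float32)); print('knob tool',a,b,rad,zt)
h=(abs(L[...,0])<.03)&(abs(L[...,1])<.03)&(abs(L[...,2]+.065)<.004)&(p.min(2)>90); print('hubtop tool',h.sum(),L[h].mean(0),cv2.minAreaRect((L[h][:,:2]*1000).astype(np.float32)))
E
```

```text
time: 6.15
tool_pos: [0.4975, 0.1646, 0.1544]
orientation: [0.001, 1.0, 0.018, -0.001]
ft_force: [1.2, 0.2, -2.1]
opening: 0.299
finger_force: 59.0
time: 6.45
tool_pos: [0.4975, 0.1649, 0.1705]
orientation: [0.0, 1.0, 0.018, -0.001]
ft_force: [-0.4, 1.1, -2.6]
opening: 0.293
finger_force: 59.0
t 6.5 p [0.4972 0.1646 0.1696] yaw 2.06 tiltz [-0.004  -0.0016 -1.    ] F [ 0.3  0.5 -0.9] open 0.295
delta_pos [ 0.195 11.986 -0.162] angular [ 2.000e-03  4.200e-02 -5.589e+00] rows pos 8.0 rot 4.0
knob tool 69.75543975830078 0.1371384710073471 10.391221046447754 -0.06796483244461515
hubtop tool 3845 [ 0.00124015  0.00088375 -0.06506206] ((-0.013539314270019531, 6.071489334106445), (47.012882232666016, 26.569360733032227), 89.66265106201172)
```

```bash
python3 -m jog '[{"delta_pos":[0,1.2,-0.1],"angular":[0,0,-1.1],"hand":255},{"delta_pos":[0.05,2.6,-0.16],"angular":[0,0,-2.2],"hand":255},{"delta_pos":[0.1,4.0,-0.16],"angular":[0,0,-3.3],"hand":255},{"delta_pos":[0.1,5.4,-0.16],"angular":[0,0,-4.4],"hand":255},{"delta_pos":[0.1,6.6,-0.16],"angular":[0,0,-5.55],"hand":255}]'|grep -v fing;python3 -m jog '[{"delta_pos":[0,0,0],"angular":[0,0,0],"hand":255}]'>/dev/null;python3 - <<'E'
from h import *
plan([.516,-.1945,.175],35.6)
E
```

```text
time: 7.0
tool_pos: [0.5073, -0.0344, 0.174]
orientation: [-0.0, 0.952, 0.306, -0.003]
ft_force: [1.7, 1.1, -1.6]
opening: 0.299
t 7.1 p [ 0.5071 -0.0359  0.1738] yaw 35.2 tiltz [-0.006  -0.0014 -1.    ] F [-0.7 -0.2 -2.3] open 0.303
delta_pos [-2.805  4.489 -0.034] angular [-0.023  0.054 -0.066] rows pos 4.0 rot 1.0
```

```bash
python3 -m jog '[{"delta_pos":[-0.7,1.1,0],"angular":[0,0,-0.07],"hand":255},{"delta_pos":[-1.4,2.2,0],"angular":[0,0.05,-0.07],"hand":255},{"delta_pos":[-2.1,3.4,0],"angular":[0,0.05,-0.07],"hand":255},{"delta_pos":[-2.7,4.3,0],"angular":[0,0.05,-0.07],"hand":255},{"delta_pos":[-2.8,4.49,-0.03],"angular":[0,0.05,-0.07],"hand":255}]'|grep -v fing;python3 -m jog '[{"delta_pos":[0,0,0],"angular":[0,0,0],"hand":255},{"delta_pos":[0,0,0],"angular":[0,0,0],"hand":255}]'>/dev/null;python3 - <<'E'
from h import *
o,t,r,p,d,c,W,L=crank()
plan([.516,-.1945,.14],35.6)
k=(L[...,0]>.05)&(L[...,0]<.09)&(abs(L[...,1])<.03)&(p.max(2)<60)&(d>0)&(L[...,2]<-.03); q=L[k]; zt=np.percentile(q[:,2],20); q=q[abs(q[:,2]-zt)<.003]
cc=(q[:,:2].max(0)+q[:,:2].min(0))/2; print('knob tool',cc,zt); 
K=r.apply([cc[0],cc[1],zt])+t; print('knob world',K)
# rods/collar check
m=(W[...,2]>.120)&(W[...,2]<.128)&(np.hypot(W[...,0]-.5087,W[...,1]+.1503)<.02); print('rod',m.sum(),W[m].mean(0) if m.any() else '')
E
```

```text
time: 7.6
tool_pos: [0.5174, -0.1929, 0.1747]
orientation: [-0.002, 0.952, 0.306, 0.0]
ft_force: [-1.0, 0.6, -2.2]
opening: 0.299
t 7.85 p [ 0.5183 -0.1896  0.1765] yaw 35.88 tiltz [ 0.0026  0.0036 -1.    ] F [ 0.2  0.3 -2.2] open 0.296
delta_pos [-0.163  0.09   1.217] angular [-0.013 -0.04   0.047] rows pos 1.0 rot 1.0
knob tool [ 6.94258587e-02 -5.61044342e-05] -0.06796875862569655
knob world [ 0.57421775 -0.1494081   0.24437994]
rod 111 [ 0.50958161 -0.15033634  0.12312575]
```

```bash
python3 -m jog '[{"delta_pos":[-0.16,0.09,0.4],"angular":[0,-0.04,0.05],"hand":255},{"delta_pos":[-0.16,0.09,0.8],"angular":[0,-0.04,0.05],"hand":255},{"delta_pos":[-0.16,0.09,1.1],"angular":[0,-0.04,0.05],"hand":255},{"delta_pos":[-0.16,0.09,1.1],"angular":[0,-0.04,0.05],"hand":255},{"delta_pos":[-0.16,0.09,1.1],"angular":[0,-0.04,0.05],"hand":255}]';python3 - <<'E'
from h import *
plan([.516,-.1945,.13],35.6)
E
```

```text
time: 8.35
tool_pos: [0.5164, -0.1957, 0.1439]
orientation: [-0.0, 0.952, 0.305, 0.0]
ft_force: [0.4, -0.2, -2.1]
opening: 0.295
finger_force: 60.0
t 8.35 p [ 0.5164 -0.1957  0.1439] yaw 35.54 tiltz [ 1.e-04  4.e-04 -1.e+00] F [ 0.4 -0.2 -2.1] open 0.295
delta_pos [ 0.011 -0.039  0.464] angular [-0.003 -0.003 -0.009] rows pos 1.0 rot 1.0
```

```bash
python3 -m jog '[{"delta_pos":[0.01,-0.04,0],"angular":[0,0,0],"hand":255},{"delta_pos":[0.01,-0.04,0.13],"angular":[0,0,0],"hand":255},{"delta_pos":[0.01,-0.04,0.26],"angular":[0,0,0],"hand":255},{"delta_pos":[0.01,-0.04,0.36],"angular":[0,0,0],"hand":255},{"delta_pos":[0.01,-0.04,0.36],"angular":[0,0,0],"hand":255}]';python3 -m jog '[{"delta_pos":[0,0,0.06],"angular":[0,0,0],"hand":255},{"delta_pos":[0,0,0.12],"angular":[0,0,0],"hand":255}]';python3 - <<'E'
from h import *
plan([.516,-.1945,.128],35.6)
E
```

```text
time: 8.85
tool_pos: [0.5156, -0.1945, 0.1328]
orientation: [-0.0, 0.952, 0.305, -0.0]
ft_force: [0.7, -0.2, -1.7]
opening: 0.293
finger_force: 60.0
time: 9.05
tool_pos: [0.5162, -0.1946, 0.1299]
orientation: [-0.0, 0.952, 0.305, 0.001]
ft_force: [-0.3, -0.0, -1.7]
opening: 0.297
finger_force: 60.0
t 9.05 p [ 0.5162 -0.1946  0.1299] yaw 35.52 tiltz [ 1.3e-03  5.0e-04 -1.0e+00] F [-0.3 -0.  -1.7] open 0.297
delta_pos [-0.004 -0.006  0.063] angular [ 0.003 -0.013 -0.013] rows pos 1.0 rot 1.0
```

No contact force with the mouth already past the nose. Going on in small steps.

```bash
python3 -m jog '[{"delta_pos":[0,0,0.06],"angular":[0,0,0],"hand":255},{"delta_pos":[0,0,0.12],"angular":[0,0,0],"hand":255},{"delta_pos":[0,0,0.18],"angular":[0,0,0],"hand":255},{"delta_pos":[0,0,0.18],"angular":[0,0,0],"hand":255}]';python3 - <<'E'
from h import *
plan([.516,-.1945,.113],35.6)
E
```

```text
time: 9.45
tool_pos: [0.5161, -0.1945, 0.1242]
orientation: [-0.0, 0.952, 0.305, 0.001]
ft_force: [1.4, 0.3, -2.6]
opening: 0.292
finger_force: 60.0
t 9.45 p [ 0.5161 -0.1945  0.1242] yaw 35.52 tiltz [ 9.e-04  7.e-04 -1.e+00] F [ 1.4  0.3 -2.6] open 0.292
delta_pos [-0.004 -0.001  0.375] angular [-0.001 -0.011 -0.014] rows pos 1.0 rot 1.0
```

```bash
python3 -m jog '[{"delta_pos":[0,0,0.1],"angular":[0,0,0],"hand":255},{"delta_pos":[0,0,0.2],"angular":[0,0,0],"hand":255},{"delta_pos":[0,0,0.28],"angular":[0,0,0],"hand":255},{"delta_pos":[0,0,0.33],"angular":[0,0,0],"hand":255},{"delta_pos":[0,0,0.33],"angular":[0,0,0],"hand":255}]';python3 -m jog '[{"delta_pos":[0,0,0.03],"angular":[0,0,0],"hand":255},{"delta_pos":[0,0,0.03],"angular":[0,0,0],"hand":255}]';python3 - <<'E'
from h import *
plan([.516,-.1945,.113],35.6)
o,t,r,p,d,c,W,L=crank()
m=(L[...,0]<.03)&(abs(L[...,1])<.013)&(abs(L[...,2]+.065)<.006)&(p.min(2)>90); print('hubtop z',np.median(W[m][:,2]))
k=(L[...,0]>.05)&(L[...,0]<.09)&(abs(L[...,1])<.03)&(p.max(2)<60)&(d>0)&(L[...,2]<-.03); q=W[k]; zt=np.percentile(q[:,2],80); q=q[abs(q[:,2]-zt)<.003]; print('knob world',(q.max(0)+q.min(0))/2,zt)
E
```

```text
time: 9.95
tool_pos: [0.5161, -0.1945, 0.1143]
orientation: [-0.0, 0.952, 0.305, 0.0]
ft_force: [1.3, 0.0, -2.4]
opening: 0.301
finger_force: 59.9
time: 10.15
tool_pos: [0.5161, -0.1945, 0.1137]
orientation: [-0.0, 0.952, 0.305, 0.001]
ft_force: [1.1, 0.4, -1.7]
opening: 0.296
finger_force: 59.9
t 10.15 p [ 0.5161 -0.1945  0.1137] yaw 35.52 tiltz [ 1.1e-03  6.0e-04 -1.0e+00] F [ 1.1  0.4 -1.7] open 0.296
delta_pos [-0.004 -0.003  0.022] angular [ 0.001 -0.012 -0.013] rows pos 1.0 rot 1.0
hubtop z 0.1786477507388124
knob world [ 0.57257638 -0.15419141  0.1810477 ] 0.1817229600475609
```

```bash
python3 -m jog '[{"delta_pos":[0,0,0.03],"angular":[0,0,0],"hand":255},{"delta_pos":[0,0,0.05],"angular":[0,0,0],"hand":255},{"delta_pos":[0,0,0.05],"angular":[0,0,0],"hand":255}]'
```

```text
time: 10.5
tool_pos: [0.5162, -0.1946, 0.1132]
orientation: [0.0, 0.952, 0.305, 0.001]
ft_force: [-0.4, 1.9, 4.3]
opening: 0.297
finger_force: 60.8
```

```bash
python3 -m jog '[{"delta_pos":[0,0,0],"angular":[0,0,0],"hand":150},{"delta_pos":[0,0,0],"angular":[0,0,0],"hand":50},{"delta_pos":[0,0,0],"angular":[0,0,0],"hand":0},{"delta_pos":[0,0,0],"angular":[0,0,0],"hand":0},{"delta_pos":[0,0,0],"angular":[0,0,0],"hand":0}]';python3 -m jog '[{"delta_pos":[0,0,-1],"angular":[0,0,0],"hand":0},{"delta_pos":[0,0,-2],"angular":[0,0,0],"hand":0},{"delta_pos":[1.2,0,-2],"angular":[0,0,0],"hand":0},{"delta_pos":[2.33,0,-2],"angular":[0,0,0],"hand":0},{"delta_pos":[2.33,0,-2],"angular":[0,0,0],"hand":0}]';python3 - <<'E'
from h import *
o,t,r,p,d,c,W,L=crank()
z=W[...,2];S=np.array([.516,-.1945]);rr=np.hypot(W[...,0]-S[0],W[...,1]-S[1])
m=(rr<.025)&(abs(z-.178)<.006)&(d>0);print('hubtop',m.sum(),np.median(z[m]),cv2.minAreaRect((W[m][:,:2]*1000).astype(np.float32)))
k=(rr>.05)&(rr<.09)&(abs(z-.181)<.004)&(p.max(2)<60);print('knob',k.sum(),(W[k].max(0)+W[k].min(0))/2,np.ptp(W[k],axis=0))
K=((W[k].max(0)+W[k].min(0))/2); plan([K[0],K[1],.120])
for q in([.5087,-.1503],[.5232,-.2387]):
    m=(z>.119)&(z<.133)&(np.hypot(W[...,0]-q[0],W[...,1]-q[1])<.007); print('rod',m.sum(),np.median(z[m]) if m.any() else '')
E
```

```text
time: 11.0
tool_pos: [0.5159, -0.1946, 0.112]
orientation: [-0.0, 0.952, 0.305, 0.0]
ft_force: [0.4, -0.2, -1.0]
opening: 0.995
finger_force: 0.0
time: 11.5
tool_pos: [0.5756, -0.1523, 0.1721]
orientation: [0.0, 0.952, 0.306, 0.001]
ft_force: [-0.8, 0.4, 0.0]
opening: 0.999
finger_force: 0.0
hubtop 1823 0.17873158543470105 ((519.9891967773438, -192.3138427734375), (26.76559829711914, 25.84699249267578), 36.75770950317383)
knob 101 [ 0.57556824 -0.15235716  0.17754986] [0.01510336 0.01613894 0.00108207]
t 11.55 p [ 0.5738 -0.153   0.1717] yaw 35.62 tiltz [ 4.e-04  7.e-04 -1.e+00] F [-0.1 -0.6 -0.7] open 1.001
delta_pos [0.059 0.018 1.723] angular [-0.004 -0.007  0.   ] rows pos 2.0 rot 1.0
rod 106 0.12311086239707947
rod 103 0.1229737659700147
```

```bash
python3 -m jog '[{"delta_pos":[-0.04,0,0.8],"angular":[0,0,0],"hand":0},{"delta_pos":[-0.04,0,1.4],"angular":[0,0,0],"hand":0},{"delta_pos":[-0.04,0,1.72],"angular":[0,0,0],"hand":100},{"delta_pos":[-0.04,0,1.72],"angular":[0,0,0],"hand":160},{"delta_pos":[-0.04,0,1.72],"angular":[0,0,0],"hand":200}]';python3 -m jog '[{"delta_pos":[0,0,0],"angular":[0,0,0],"hand":255},{"delta_pos":[0,0,0],"angular":[0,0,0],"hand":255},{"delta_pos":[0,0,0],"angular":[0,0,0],"hand":255}]'
cat > arc.py <<'E'
import sys
from h import *
S=np.array([.516,-.1945]); o,t,r=tool(); v=t[:2]-S; a0=np.degrees(np.arctan2(v[1],v[0]))
tan=np.array([np.sin(np.radians(a0)),-np.cos(np.radians(a0))])
print('t',round(float(o['time']),2),'ang',a0.round(1),'rad',np.hypot(*v).round(4),'z',t[2].round(4),'F',np.round(o['ft_force'],1),'Ftan(cw)',round(float(np.dot(o['ft_force'][:2],tan)),1),'open',round(float(o['opening']),3))
tgt=float(sys.argv[1]) if len(sys.argv)>1 else a0; 
for s in map(float,sys.argv[2:]):
    a=np.radians(s); print(s,(r.inv().apply(np.array([S[0]+.07*np.cos(a),S[1]+.07*np.sin(a),tgt])-t)/.03).round(2).tolist())
E
python3 arc.py .1205 25 13 1 -12 -24
```

```text
time: 12.05
tool_pos: [0.5721, -0.1551, 0.1213]
orientation: [0.0, 0.952, 0.305, 0.001]
ft_force: [-0.1, -0.5, 0.1]
opening: 0.52
finger_force: 0.0
time: 12.35
tool_pos: [0.5727, -0.1547, 0.1217]
orientation: [0.0, 0.952, 0.305, 0.002]
ft_force: [0.5, 0.6, 1.6]
opening: 0.237
finger_force: 58.6
t 12.35 ang 35.1 rad 0.0692 z 0.1217 F [0.5 0.6 1.6] Ftan(cw) -0.2 open 0.237
25.0 [-0.01, 0.41, 0.04]
13.0 [-0.15, 0.88, 0.04]
1.0 [-0.39, 1.3, 0.04]
-12.0 [-0.73, 1.7, 0.04]
-24.0 [-1.13, 1.99, 0.04]
```

```bash
python3 -m jog '[{"delta_pos":[-0.01,0.41,0],"angular":[0,0,0],"hand":255},{"delta_pos":[-0.15,0.88,0],"angular":[0,0,0],"hand":255},{"delta_pos":[-0.39,1.30,0],"angular":[0,0,0],"hand":255},{"delta_pos":[-0.73,1.70,0],"angular":[0,0,0],"hand":255},{"delta_pos":[-1.13,1.99,0],"angular":[0,0,0],"hand":255}]'; python3 arc.py .1215 -36 -48 -60 -72 -84
```

```text
time: 12.85
tool_pos: [0.5801, -0.2243, 0.1222]
orientation: [0.0, 0.952, 0.305, 0.001]
ft_force: [-2.4, 6.1, 9.4]
opening: 0.24
finger_force: 60.7
t 12.85 ang -25.0 rad 0.0707 z 0.1222 F [-2.4  6.1  9.4] Ftan(cw) -4.5 open 0.24
-36.0 [-0.42, 0.16, 0.02]
-48.0 [-0.9, 0.27, 0.02]
-60.0 [-1.38, 0.27, 0.02]
-72.0 [-1.86, 0.17, 0.02]
-84.0 [-2.31, -0.02, 0.02]
```

```bash
python3 -m jog '[{"delta_pos":[-0.42,0.16,-0.02],"angular":[0,0,0],"hand":255},{"delta_pos":[-0.9,0.27,-0.02],"angular":[0,0,0],"hand":255},{"delta_pos":[-1.38,0.27,-0.02],"angular":[0,0,0],"hand":255},{"delta_pos":[-1.86,0.17,-0.02],"angular":[0,0,0],"hand":255},{"delta_pos":[-2.31,-0.02,-0.02],"angular":[0,0,0],"hand":255}]'; python3 arc.py .1225 -96 -107 -118 -128 -138
```

```text
time: 13.35
tool_pos: [0.5276, -0.2662, 0.1256]
orientation: [0.005, 0.952, 0.305, 0.006]
ft_force: [4.5, -3.9, 4.9]
opening: 0.239
finger_force: 61.1
t 13.35 ang -80.8 rad 0.0726 z 0.1256 F [ 4.5 -3.9  4.9] Ftan(cw) -3.8 open 0.239
-96.0 [-0.48, -0.42, 0.09]
-107.0 [-0.78, -0.75, 0.09]
-118.0 [-1.02, -1.13, 0.08]
-128.0 [-1.17, -1.51, 0.07]
-138.0 [-1.25, -1.91, 0.07]
```

```bash
python3 -m jog '[{"delta_pos":[0,0,0],"angular":[0,0,0],"hand":255},{"delta_pos":[0,0,0],"angular":[0,0,0],"hand":255}]'; python3 arc.py .1225 -94 -103 -112 -121 -130
```

```text
time: 13.55
tool_pos: [0.5258, -0.2668, 0.1249]
orientation: [0.004, 0.952, 0.305, 0.004]
ft_force: [-0.3, -3.9, 9.0]
opening: 0.236
finger_force: 62.2
t 13.55 ang -82.3 rad 0.073 z 0.1249 F [-0.3 -3.9  9. ] Ftan(cw) 0.8 open 0.236
-94.0 [-0.35, -0.35, 0.07]
-103.0 [-0.62, -0.61, 0.07]
-112.0 [-0.84, -0.9, 0.07]
-121.0 [-1.01, -1.22, 0.06]
-130.0 [-1.13, -1.57, 0.06]
```

```bash
python3 - <<'E'
from h import *
o,t,r,p,d,c,W,L=crank(); print(t,r.as_matrix()[:,2])
z=W[...,2]; rr=np.hypot(W[...,0]-.516,W[...,1]+.1945)
for nm,m in(('hubtop',(rr<.017)&(z>.165)&(z<.19)&(p.min(2)>80)),('arm',(rr>.016)&(rr<.055)&(z>.142)&(z<.162)&(p.min(2)>80))):
    q=W[m]; print(nm,m.sum(),np.median(q,0))
    if len(q)>30:
        A=np.c_[q[:,:2]-[.516,-.1945],np.ones(len(q))]; f=np.linalg.lstsq(A,q[:,2],rcond=None)[0]; print('plane slope',f.round(3))
for q in([.5087,-.1503],[.5232,-.2387]):
    m=(z>.119)&(z<.135)&(np.hypot(W[...,0]-q[0],W[...,1]-q[1])<.007); print('rod',m.sum(),np.median(z[m]) if m.any() else '')
s=grab('scene')[0]
o=np.zeros((384,800,3),np.uint8); o[:,:512]=p; o[:270,512:]=cv2.resize(s[150:245,150:251],(288,270),interpolation=cv2.INTER_CUBIC); save('wind1.png',o)
E
```

```text
[ 0.52583257 -0.26680064  0.1248723 ] [ 0.01039685 -0.0052901  -0.99993196]
hubtop 4469 [ 0.51842526 -0.19518664  0.17854361]
plane slope [-0.027  0.021  0.179]
arm 2435 [ 0.52329801 -0.22894447  0.14968016]
plane slope [-0.11   0.002  0.151]
rod 342 0.12643549883481292
rod 128 0.1258717001745506
```

View pics/wind1.png

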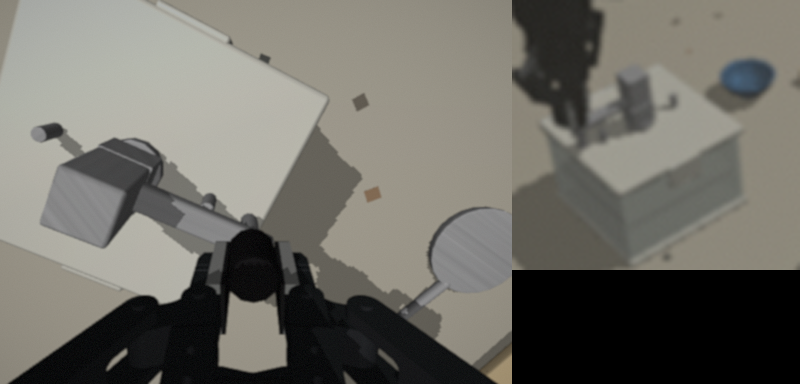

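The picture shows the crank seated with its hub at (95,195), the knob at (250,265) still between the pads, and both rods rising to about z = 0.126. It's sound, with roughly 120° left, so I'll carry on winding.

```bash
python3 -m jog '[{"delta_pos":[-0.35,-0.35,-0.03],"angular":[0,0,0],"hand":255},{"delta_pos":[-0.62,-0.61,-0.03],"angular":[0,0,0],"hand":255},{"delta_pos":[-0.84,-0.9,-0.03],"angular":[0,0,0],"hand":255},{"delta_pos":[-1.01,-1.22,-0.03],"angular":[0,0,0],"hand":255},{"delta_pos":[-1.13,-1.57,-0.03],"angular":[0,0,0],"hand":255}]'>/dev/null; python3 arc.py .1225 -140 -148 -156 -164 -170
```

```text
t 14.15 ang -130.4 rad 0.0738 z 0.1261 F [ -6.7 -13.1  13.4] Ftan(cw) -3.4 open 0.235
-140.0 [0.06, -0.42, 0.12]
-148.0 [0.06, -0.74, 0.11]
-156.0 [0.1, -1.07, 0.11]
-164.0 [0.19, -1.38, 0.11]
-170.0 [0.28, -1.6, 0.1]
```

```bash
sed -i 's/S=np.array(.*\]); o,t/S=np.array([.5127,-.1968]); o,t/' arc.py; python3 arc.py .1225 -138 -145 -152 -159 -166
```

```text
t 14.15 ang -129.6 rad 0.0699 z 0.1261 F [ -6.7 -13.1  13.4] Ftan(cw) -3.1 open 0.235
-138.0 [-0.07, -0.34, 0.12]
-145.0 [-0.08, -0.62, 0.11]
-152.0 [-0.06, -0.91, 0.11]
-159.0 [-0.01, -1.19, 0.11]
-166.0 [0.08, -1.46, 0.11]
```

```bash
python3 -m jog '[{"delta_pos":[-0.14,-0.34,-0.05],"angular":[0,0,0],"hand":255},{"delta_pos":[-0.15,-0.62,-0.05],"angular":[0,0,0],"hand":255},{"delta_pos":[-0.13,-0.91,-0.05],"angular":[0,0,0],"hand":255},{"delta_pos":[-0.08,-1.19,-0.05],"angular":[0,0,0],"hand":255}]'>/dev/null; python3 arc.py .1225 -166 -172 -177 -182 -187
```

```text
t 14.55 ang -161.0 rad 0.0699 z 0.1261 F [-2.4 -3.6  8.7] Ftan(cw) -2.7 open 0.232
-166.0 [0.06, -0.19, 0.12]
-172.0 [0.16, -0.42, 0.12]
-177.0 [0.26, -0.59, 0.12]
-182.0 [0.38, -0.76, 0.12]
-187.0 [0.51, -0.91, 0.12]
```

```bash
python3 -m jog '[{"delta_pos":[0.06,-0.19,-0.02],"angular":[0,0,0],"hand":255},{"delta_pos":[0.16,-0.42,-0.02],"angular":[0,0,0],"hand":255},{"delta_pos":[0.26,-0.59,-0.02],"angular":[0,0,0],"hand":255}]'>/dev/null; python3 arc.py .1225 -182 -187 -191 -195
```

```text
t 14.85 ang -177.5 rad 0.0695 z 0.1265 F [-1.6 -3.2  8. ] Ftan(cw) -3.1 open 0.237
-182.0 [0.09, -0.16, 0.13]
-187.0 [0.22, -0.32, 0.13]
-191.0 [0.34, -0.43, 0.13]
-195.0 [0.46, -0.54, 0.13]
```

```bash
python3 - <<'E'
from h import *
o,t,r,p,d,c,W,L=crank(); z=W[...,2]
for q in([.5087,-.1503],[.5232,-.2387]):
    m=(z>.119)&(z<.135)&(np.hypot(W[...,0]-q[0],W[...,1]-q[1])<.007); print('rod',m.sum(),np.percentile(z[m],[50,80]) if m.any() else '')
E
```

```text
rod 236 [0.13047462 0.13090935]
rod 339 [0.12937487 0.13041709]
```

```bash
python3 -m jog '[{"delta_pos":[0.05,-0.1,0],"angular":[0,0,0],"hand":255},{"delta_pos":[0.09,-0.18,0],"angular":[0,0,0],"hand":255}]'>/dev/null; python3 arc.py .1225 -187 -190 ; python3 -m jog '[{"delta_pos":[0.05,-0.08,0],"angular":[0,0,0],"hand":255},{"delta_pos":[0.1,-0.13,0],"angular":[0,0,0],"hand":255}]'>/dev/null; python3 arc.py .1225 -190 -194 -197
```

```text
t 15.1 ang 178.7 rad 0.0692 z 0.1269 F [  0.2 -10.7   5.5] Ftan(cw) -10.7 open 0.234
-187.0 [0.13, -0.2, 0.15]
-190.0 [0.21, -0.29, 0.15]
t 15.3 ang 175.7 rad 0.0695 z 0.127 F [ -0.9 -15.    4.3] Ftan(cw) -15.0 open 0.236
-190.0 [0.14, -0.18, 0.15]
-194.0 [0.26, -0.29, 0.15]
-197.0 [0.36, -0.37, 0.15]
```

```bash
python3 -m jog '[{"delta_pos":[0.02,-0.03,0],"angular":[0,0,0],"hand":255},{"delta_pos":[0.02,-0.03,0],"angular":[0,0,0],"hand":255}]'>/dev/null; python3 arc.py; python3 - <<'E'
from h import *
o,t,r,p,d,c,W,L=crank(); z=W[...,2]
for q in([.5087,-.1503],[.5232,-.2387]):
    m=(z>.119)&(z<.135)&(np.hypot(W[...,0]-q[0],W[...,1]-q[1])<.007); print('rod',m.sum(),np.percentile(z[m],[50,80]) if m.any() else '')
rr=np.hypot(W[...,0]-.516,W[...,1]+.1945)
m=(z>.105)&(z<.113)&(rr>.03)&(rr<.07); print('lid',np.median(z[m]))
m=(rr<.018)&(z>.17)&(z<.19)&(p.min(2)>60); print('hubtop',m.sum(),np.median(W[m],0),cv2.minAreaRect((W[m][:,:2]*1000).astype(np.float32)) if m.any() else '')
k=(rr>.05)&(rr<.09)&(abs(z-.181)<.004)&(p.max(2)<60)&(abs(L[...,1])<.012);print('knob',k.sum(),(W[k].max(0)+W[k].min(0))/2,np.ptp(W[k],axis=0))
E
```

```text
t 15.5 ang 175.0 rad 0.0696 z 0.127 F [ -0.3 -15.3   4.9] Ftan(cw) -15.3 open 0.237
rod 235 [0.13024247 0.13082615]
rod 307 [0.12972227 0.13046417]
lid 0.11041080577931109
hubtop 5511 [ 0.51660712 -0.19159576  0.1782957 ] ((516.3897094726562, -193.0819854736328), (26.26934242248535, 26.264507293701172), 85.99853515625)
knob 2196 [ 0.4451629  -0.18959804  0.18096177] [0.02660528 0.02983318 0.00792121]
```

```bash
python3 -m jog '[{"delta_pos":[-0.06,0.08,0],"angular":[0,0,0],"hand":255},{"delta_pos":[-0.08,0.12,0],"angular":[0,0,0],"hand":255},{"delta_pos":[-0.08,0.12,0],"angular":[0,0,0],"hand":150},{"delta_pos":[-0.08,0.12,0],"angular":[0,0,0],"hand":60},{"delta_pos":[-0.08,0.12,0],"angular":[0,0,0],"hand":0}]';python3 -m jog '[{"delta_pos":[0,0,0],"angular":[0,0,0],"hand":0},{"delta_pos":[0,0,0],"angular":[0,0,0],"hand":0},{"delta_pos":[0,0,-0.7],"angular":[0,0,0],"hand":0},{"delta_pos":[0,0,-1.5],"angular":[0,0,0],"hand":0},{"delta_pos":[0,0,-1.7],"angular":[0,0,0],"hand":0}]';python3 - <<'E'
from h import *
plan([.516,-.1945,.175],-4)
E
```

```text
time: 16.05
tool_pos: [0.4397, -0.1901, 0.1235]
orientation: [-0.0, 0.952, 0.305, 0.0]
ft_force: [-0.4, 0.0, -0.6]
opening: 0.739
finger_force: 0.0
time: 16.55
tool_pos: [0.4416, -0.19, 0.1775]
orientation: [0.001, 0.952, 0.306, 0.003]
ft_force: [-0.3, -0.4, -0.2]
opening: 1.0
finger_force: 0.0
t 16.55 p [ 0.4416 -0.19    0.1775] yaw 35.58 tiltz [ 5.6e-03 -5.0e-04 -1.0e+00] F [-0.3 -0.4 -0.2] open 1.0
delta_pos [1.929 1.563 0.097] angular [ 0.02  -0.051  6.596] rows pos 2.0 rot 5.0
```

```bash
python3 -m jog '[{"delta_pos":[0.6,0.5,0],"angular":[0,0,1.3],"hand":0},{"delta_pos":[1.3,1.1,0],"angular":[0,0,2.6],"hand":0},{"delta_pos":[1.93,1.56,0],"angular":[0,0,3.9],"hand":0},{"delta_pos":[1.93,1.56,0],"angular":[0,0,5.2],"hand":0},{"delta_pos":[1.93,1.56,0],"angular":[0,0,6.6],"hand":0}]'>/dev/null;python3 -m jog '[{"delta_pos":[0,0,0],"angular":[0,0,0],"hand":0},{"delta_pos":[0,0,0],"angular":[0,0,0],"hand":0}]'>/dev/null;python3 - <<'E'
from h import *
o,t,r,p,d,c,W,L=crank(); z=W[...,2]; rr=np.hypot(W[...,0]-.516,W[...,1]+.1945)
m=(rr<.024)&(z>.17)&(z<.184)&(d>0); print('hubtop',m.sum(),np.median(W[m],0),cv2.minAreaRect((W[m][:,:2]*1000).astype(np.float32)) if m.any() else '')
k=(abs(z-.181)<.005)&(rr>.055)&(rr<.085);print('knob',k.sum(),(W[k].max(0)+W[k].min(0))/2 if k.any() else '',np.ptp(W[k],axis=0) if k.any() else '')
for q in([.5087,-.1503],[.5232,-.2387]):
    m=(z>.119)&(z<.135)&(np.hypot(W[...,0]-q[0],W[...,1]-q[1])<.007); print('rod',m.sum(),np.percentile(z[m],[50,80]) if m.any() else '')
plan([.516,-.1945,.1135],-4)
E
```

```text
hubtop 2292 [ 0.51842014 -0.19496067  0.17830771] ((516.4150390625, -194.7997589111328), (26.032058715820312, 26.42928695678711), 89.65403747558594)
knob 943 [ 0.44669305 -0.19416328  0.17928329] [0.02161813 0.02092851 0.00653013]
rod 167 [0.12979019 0.13068352]
rod 163 [0.12963939 0.13051471]
t 17.3 p [ 0.514  -0.1942  0.1748] yaw -3.93 tiltz [ 2.e-04  8.e-04 -1.e+00] F [-0.1 -0.5  0.1] open 1.001
delta_pos [0.066 0.008 2.043] angular [-0.008 -0.001  0.012] rows pos 2.0 rot 1.0
```

```bash
python3 -m jog '[{"delta_pos":[0.08,0.01,0],"angular":[0,0,-0.6],"hand":0},{"delta_pos":[0.08,0.01,0.8],"angular":[0,0,-0.6],"hand":0},{"delta_pos":[0.08,0.01,1.5],"angular":[0,0,-0.6],"hand":0},{"delta_pos":[0.08,0.01,2.0],"angular":[0,0,-0.6],"hand":0},{"delta_pos":[0.08,0.01,2.0],"angular":[0,0,-0.6],"hand":0}]';python3 -m jog '[{"delta_pos":[0,0,0],"angular":[0,0,0],"hand":80},{"delta_pos":[0,0,0],"angular":[0,0,0],"hand":120},{"delta_pos":[0,0,0],"angular":[0,0,0],"hand":160},{"delta_pos":[0,0,0],"angular":[0,0,0],"hand":200},{"delta_pos":[0,0,0],"angular":[0,0,0],"hand":255}]';python3 -m jog '[{"delta_pos":[0,0,0],"angular":[0,0,0],"hand":255},{"delta_pos":[0,0,0],"angular":[0,0,0],"hand":255},{"delta_pos":[0,0,0],"angular":[0,0,0],"hand":255}]'; python3 -c "
from h import *
plan([.516,-.1945,.175],0)"
```

```text
time: 17.8
tool_pos: [0.5148, -0.1944, 0.113]
orientation: [-0.001, 1.0, -0.004, -0.002]
ft_force: [0.2, 0.1, -0.6]
opening: 0.996
finger_force: 0.0
time: 18.3
tool_pos: [0.5171, -0.1944, 0.116]
orientation: [-0.0, 1.0, -0.004, 0.001]
ft_force: [-0.6, 3.7, 3.5]
opening: 0.294
finger_force: 59.6
time: 18.6
tool_pos: [0.5171, -0.1944, 0.116]
orientation: [-0.0, 1.0, -0.004, 0.001]
ft_force: [-0.8, 3.9, 5.6]
opening: 0.294
finger_force: 60.0
t 18.6 p [ 0.5171 -0.1944  0.116 ] yaw -0.42 tiltz [ 1.9e-03  6.0e-04 -1.0e+00] F [-0.8  3.9  5.6] open 0.294
delta_pos [-3.300e-02  1.000e-03 -1.967e+00] angular [-0.006 -0.018 -0.07 ] rows pos 2.0 rot 1.0
```

```bash
python3 -m jog '[{"delta_pos":[0,0.02,-0.1],"angular":[0,0,0],"hand":255},{"delta_pos":[0,0.02,-0.25],"angular":[0,0,0],"hand":255},{"delta_pos":[0,0.02,-0.4],"angular":[0,0,0],"hand":255}]';python3 -m jog '[{"delta_pos":[0,0,-0.2],"angular":[0,0,0],"hand":255},{"delta_pos":[0,0,-0.4],"angular":[0,0,0],"hand":255},{"delta_pos":[0,0,-0.8],"angular":[0,0,0],"hand":255},{"delta_pos":[0,0,-1.5],"angular":[0,0,0],"hand":255},{"delta_pos":[0,0,-1.9],"angular":[0,0,0],"hand":255}]'; python3 -c "
from h import *
plan([.5603,.1565,.175],7.5)"
```

```text
time: 18.9
tool_pos: [0.5165, -0.1942, 0.1193]
orientation: [-0.002, 1.0, -0.006, -0.001]
ft_force: [13.5, -4.5, -36.1]
opening: 0.299
finger_force: 62.1
time: 19.4
tool_pos: [0.5171, -0.196, 0.1864]
orientation: [0.0, 1.0, -0.004, 0.001]
ft_force: [1.3, 0.3, -1.5]
opening: 0.293
finger_force: 66.8
t 19.4 p [ 0.5171 -0.196   0.1864] yaw -0.5 tiltz [ 2.8e-03 -5.0e-04 -1.0e+00] F [ 1.3  0.3 -1.5] open 0.293
delta_pos [  1.337 -11.764   0.377] angular [ 0.007 -0.027 -1.334] rows pos 8.0 rot 1.0
```

The crank bound briefly at 36 N, then came free. I'll check its grip and the rods before the transfer.

```bash
python3 - <<'E'
from h import *
o,t,r,p,d,c,W,L=crank(); z=W[...,2]
for q in([.5087,-.1503],[.5232,-.2387]):
    m=(z>.119)&(z<.135)&(np.hypot(W[...,0]-q[0],W[...,1]-q[1])<.007); print('rod',m.sum(),np.percentile(z[m],[50,80]) if m.any() else '')
h=(abs(L[...,0])<.03)&(abs(L[...,1])<.0125)&(L[...,2]<-.055)&(L[...,2]>-.075)&(p.min(2)>80); q=L[h]; 
print('hubtop tool',h.sum(),np.median(q,0),'x range',np.percentile(q[:,0],[1,99]))
f=np.linalg.lstsq(np.c_[q[:,:2],np.ones(len(q))],q[:,2],rcond=None)[0]; print('slope',f)
g=(L[...,0]>.005)&(L[...,0]<.03)&(abs(L[...,1])<.02)&(L[...,2]>-.055)&(L[...,2]<.005)&(p.min(2)>50);q=L[g];print('front face x by depth',[ (zz,np.median(q[abs(q[:,2]-zz)<.004][:,0]).round(4)) for zz in(-.05,-.03,-.015,-.007)])
print('lowest',q[:,2].max())
save('hold2.png',p)
E
```

```text
rod 148 [0.12981637 0.13073215]
rod 146 [0.12982466 0.13064608]
hubtop tool 3391 [ 0.00106438  0.00082554 -0.06221769] x range [-0.01263485  0.01195415]
slope [ 0.0096501   0.00039572 -0.06219863]
front face x by depth [(-0.05, np.float64(0.0119)), (-0.03, np.float64(0.012)), (-0.015, np.float64(0.0121)), (-0.007, np.float64(0.0121))]
lowest -0.0015432359840204493
```

View pics/hold2.png

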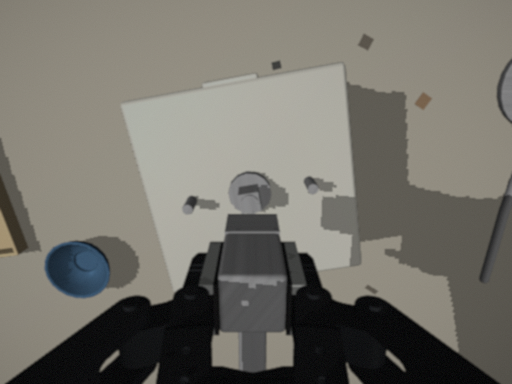

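The crank hangs upright in the grip at (253,290), clear of the shaft at (250,193). Both rods are at full height at (190,204) and (311,184).

```bash
python3 -m jog '[{"delta_pos":[0.1,-1.2,0],"angular":[0,0,-0.4],"hand":255},{"delta_pos":[0.3,-2.6,0.1],"angular":[0,0,-0.8],"hand":255},{"delta_pos":[0.5,-4.0,0.2],"angular":[0,0,-1.33],"hand":255},{"delta_pos":[0.7,-5.4,0.3],"angular":[0,0,-1.33],"hand":255},{"delta_pos":[0.9,-6.8,0.3],"angular":[0,0,-1.33],"hand":255}]'>/dev/null;python3 -m jog '[{"delta_pos":[0.1,-1.4,0],"angular":[0,0,0],"hand":255},{"delta_pos":[0,-2.8,0],"angular":[0,0,0],"hand":255},{"delta_pos":[-0.1,-4.1,0],"angular":[0,0,0],"hand":255},{"delta_pos":[-0.1,-4.6,0],"angular":[0,0,0],"hand":255},{"delta_pos":[-0.1,-4.6,0],"angular":[0,0,0],"hand":255}]'; python3 -c "
from h import *
plan([.5603,.1565,.04],7.5)"
```

```text
time: 20.45
tool_pos: [0.524, 0.1464, 0.1755]
orientation: [-0.0, 0.998, 0.067, 0.0]
ft_force: [0.0, 0.3, -1.2]
opening: 0.292
finger_force: 66.7
t 20.45 p [0.524  0.1464 0.1755] yaw 7.66 tiltz [ 9.e-04  7.e-04 -1.e+00] F [ 0.   0.3 -1.2] open 0.292
delta_pos [ 1.24  -0.171  4.517] angular [-0.005 -0.01   0.026] rows pos 3.0 rot 1.0
```

```bash
python3 -m jog '[{"delta_pos":[0.7,-0.1,0],"angular":[0,0,0],"hand":255},{"delta_pos":[1.24,-0.17,0.5],"angular":[0,0,0],"hand":255},{"delta_pos":[1.24,-0.17,1.8],"angular":[0,0,0],"hand":255},{"delta_pos":[1.24,-0.17,3.2],"angular":[0,0,0],"hand":255},{"delta_pos":[1.24,-0.17,4.4],"angular":[0,0,0],"hand":255}]'>/dev/null;python3 -m jog '[{"delta_pos":[0,0,0.2],"angular":[0,0,0],"hand":255},{"delta_pos":[0,0,0.4],"angular":[0,0,0],"hand":255},{"delta_pos":[0,0,0.4],"angular":[0,0,0],"hand":255}]'; python3 -c "
from h import *
plan([.5603,.1565,.0008],7.5)
o,t,r,p,d,c,W,L=crank()
h=(abs(L[...,0])<.03)&(abs(L[...,1])<.0125)&(L[...,2]<-.055)&(L[...,2]>-.075)&(p.min(2)>80); print('hubtop z',np.median(W[h],0))"
```

```text
time: 21.25
tool_pos: [0.5618, 0.1547, 0.0325]
orientation: [-0.001, 0.998, 0.065, 0.001]
ft_force: [-0.2, -0.4, -1.4]
opening: 0.296
finger_force: 66.7
t 21.25 p [0.5618 0.1547 0.0325] yaw 7.48 tiltz [ 0.0027  0.0012 -1.    ] F [-0.2 -0.4 -1.4] open 0.296
delta_pos [-0.045 -0.066  1.058] angular [-0.008 -0.027 -0.004] rows pos 1.0 rot 1.0
hubtop z [0.56247304 0.15418311 0.0946523 ]
```

```bash
python3 -m jog '[{"delta_pos":[-0.03,-0.04,0.25],"angular":[0,0,0],"hand":255},{"delta_pos":[-0.03,-0.04,0.5],"angular":[0,0,0],"hand":255},{"delta_pos":[-0.03,-0.04,0.75],"angular":[0,0,0],"hand":255},{"delta_pos":[-0.03,-0.04,0.9],"angular":[0,0,0],"hand":255},{"delta_pos":[-0.03,-0.04,0.9],"angular":[0,0,0],"hand":255}]';python3 -m jog '[{"delta_pos":[0,0,0.04],"angular":[0,0,0],"hand":255},{"delta_pos":[0,0,0.08],"angular":[0,0,0],"hand":255},{"delta_pos":[0,0,0.08],"angular":[0,0,0],"hand":255}]'
```

```text
time: 21.8
tool_pos: [0.559, 0.1556, 0.0034]
orientation: [0.0, 0.998, 0.065, -0.001]
ft_force: [-0.2, 0.1, -2.4]
opening: 0.295
finger_force: 66.7
time: 22.1
tool_pos: [0.5598, 0.1559, 0.002]
orientation: [-0.0, 0.998, 0.065, 0.0]
ft_force: [-0.2, -0.2, -1.7]
opening: 0.292
finger_force: 66.7
```

```bash
python3 -m jog '[{"delta_pos":[0,0,0.03],"angular":[0,0,0],"hand":255},{"delta_pos":[0,0,0.05],"angular":[0,0,0],"hand":255},{"delta_pos":[0,0,0.05],"angular":[0,0,0],"hand":255}]'
```

```text
time: 22.4
tool_pos: [0.56, 0.156, 0.0012]
orientation: [-0.0, 0.998, 0.066, 0.001]
ft_force: [-0.9, -0.3, 2.6]
opening: 0.297
finger_force: 67.5
```

Floor contact: the force went from -1.7 to +2.6 N. Releasing and rising.

```bash
python3 -m jog '[{"delta_pos":[0,0,0],"angular":[0,0,0],"hand":180},{"delta_pos":[0,0,0],"angular":[0,0,0],"hand":120},{"delta_pos":[0,0,0],"angular":[0,0,0],"hand":50},{"delta_pos":[0,0,0],"angular":[0,0,0],"hand":0},{"delta_pos":[0,0,0],"angular":[0,0,0],"hand":0}]'>/dev/null;python3 -m jog '[{"delta_pos":[0,0,0],"angular":[0,0,0],"hand":0},{"delta_pos":[0,0,-1],"angular":[0,0,0],"hand":0},{"delta_pos":[0,0,-2.5],"angular":[0,0,0],"hand":0},{"delta_pos":[0,0,-4],"angular":[0,0,0],"hand":0},{"delta_pos":[0,0,-5],"angular":[0,0,0],"hand":0}]';python3 -m jog '[{"delta_pos":[-1.5,0,0],"angular":[0,0,0],"hand":0},{"delta_pos":[-2.5,0,0],"angular":[0,0,0],"hand":0},{"delta_pos":[-2.5,0,0],"angular":[0,0,0],"hand":0}]'>/dev/null; python3 - <<'E'
from h import *
p,d,c=grab('wrist'); W=pts(d,c); z=W[...,2]; x,y=W[...,0],W[...,1]
reg=(x>.4)&(x<.66)&(y>.08)&(y<.24)&(d>0)
k,l,s,ce=cv2.connectedComponentsWithStats((reg&(z>.057)&(z<.07)).astype(np.uint8))
ca,sa=np.cos(np.radians(7.5)),np.sin(np.radians(7.5))
for i in range(1,k):
    if s[i,4]>40:
        q=W[l==i]; ctr=np.array(cv2.minAreaRect((q[:,:2]*1000).astype(np.float32))[0])/1000; e=ctr-[.5256,.1519]
        print(s[i,4],ctr.round(4),'z',np.median(q[:,2]).round(4),'bay',(ca*e[0]+sa*e[1]).round(3),(-sa*e[0]+ca*e[1]).round(3),p[l==i].mean(0).round())
save('end.png',p); print(tool()[0]['opening'],tool()[1],tool()[0]['time'])
E
```

```text
time: 23.4
tool_pos: [0.5607, 0.1562, 0.1542]
orientation: [-0.001, 0.998, 0.066, 0.003]
ft_force: [1.6, 0.9, 0.1]
opening: 1.002
finger_force: 0.0
1346 [0.5589 0.1554] z 0.0633 bay 0.034 -0.001 [129. 129. 128.]
612 [0.4901 0.1461] z 0.0656 bay -0.036 -0.001 [26. 24. 23.]
0.9991208171127351 [0.4840175  0.14571569 0.15112999] 23.75
```

View pics/end.png

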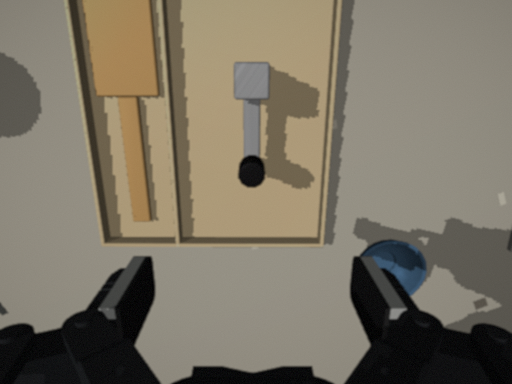

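The crank stands upright and released in the middle of the wide bay, with its hub at (252,80) and knob at (252,172). The paddle and dish look undisturbed, so I'm handing in.

```bash
python3 -c "
from bench import manip
print(manip.finish_job())"
```

```text
the job is handed in; nothing more can be done
None
```

I fitted the crank, wound it to the stop (about 15 N at the knob, both rods 20 mm above the lid by depth), set it upright and released in the wide bay, and handed in at 23.8 s; I had to redo the first grasp (shut above the hub: fingers about 42 mm higher than the stated TCP), the crank bound at 36 N at the wrist as it came off, and no verdict was returned.

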